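# Load the reflectance reader's self-levelling domes

## Robot

A 6-joint arm with a two-finger parallel gripper is mounted at the origin on the work surface. World frame = base frame: x ahead of the robot, y to its left, z up, the work surface at z = 0. Lengths are in mm, angles in degrees, forces in N, time in s.
With the tool pointing down it reaches from about 350 to 850 mm from the base axis. Payload 8.1 kg.
Tool frame: the origin (TCP) lies midway between the tips of the shut fingers; the grasp point (between the pads) lies 19 mm behind it; z points along the fingers, y is the line along which they close (so a half turn about z gives the same grasp; the last joint's range is limited). The gripper opens to 85 mm and grips with 20 to 120 N. Pads are 22 mm wide; open, the fingers measure 114 mm over their backs; the gripper's body (76 mm by 85 mm) begins 54 mm behind the grasp point. The pads swing forward as they close: fully open they stand 13 mm farther back than shut.
Start: joints at [-72.273, 7.471, 85.268, -0, 87.261, -4.893], TCP at [230.794, -553.841, 231.292] pointing down, gripper open.
Joint ranges: [-169.43, 169.43], [-51.17, 129.36], [1.28, 143.12], [-76.62, 256.62], [0, 156.53], [-152.29, 152.29]. Speed limits (degrees/s): [136.94, 136.94, 159.86, 180, 180, 180].

## Interface

Orientations are given as [roll, pitch, yaw] about the fixed x, y, z axes, in that order (R = Rz(yaw) Ry(pitch) Rx(roll)).
In Python, from bench import sensors, optics, r gives the robot as it stands.
- The arm moves only by the tool apply_moves, never from a script. Its argument "targets" is a list of rows, each a list of 7 numbers: the shift along the tool's x, y, z in mm, then the turn, a rotation vector about the tool's x, y, z in rad, then the closure, from 0 (fully open) to 1 (shut). In form: [[x, y, z, wx, wy, wz, claw], ...]. A call has 1 to 20 rows; each row shifts and turns the commanded pose from where the row before left it, along the tool's axes as they then stand; what a row does not reach is not made up. A row lasts 1/8 s, in which the tool goes at most 62.5 mm and 10.7 degrees, less where a joint would pass 70% of its speed; a pose out of reach is approached as far as the arm can. A call is refused whole if a number of a shift passes 62.5 or a number of a turn 0.188, either way. A call with a gripper value outside its range is refused whole. The fingers move at their own pace and stop on an object; "force" is the grip in N (left out, the last holds). Time passes only in rows, so rows that do not move let the fingers close. It gives the time, the measured TCP pose, the force, the opening and the grip force at its end, in the units of the state.
- sensors.sense(): the state, without advancing time (a new reading comes with each control period).
- optics.snapshot(name): name is "side" or "top"; returns the picture (384x512x3 uint8, red, green, blue); there is no depth.
- optics.get_calibration(name): a dict with "camera_matrix" (3x3 intrinsics, pixels), "pose" (4x4, takes a point from camera to world coordinates). Camera axes: x right, y down, z forward; pixel columns grow to the right and rows downward; lengths in mm; the calibration is good to about 2 mm. A picture is of the moment at which its call begins. get_calibration takes no time and is no camera call.
- r.hand_in(): hands the job in; it is judged then, once.
The state is a dict: "time": time; "joint_pos": joint angles; "qd": joint speeds; "joint_efforts": joint torques, N m; "tool_pos": TCP position; "tcp_rot": TCP orientation; "ft_force": force on the tool from outside, world axes, zero at the start; "wrist_torque": the same for the moment, N m; "finger_gap": finger opening in mm; "grip_force": force on a finger pad.
Only numpy, scipy, OpenCV 4.12 (cv2) and the standard library are available. Lean on these libraries where they do the work, as an engineer would, in place of code of your own. Each camera call takes 0.05 s, during which the arm holds its last target. There are 200 camera calls.

## Task

Set up the next reading: throw the reader's lever into the yellow LOAD notch, draw the stage fully out by its red handle, and take the used black tile off its dome and lay it flat in the blue tray. Then balance every other tile centrally and near level on a dome of its own, slide the stage fully home under the hood with all of them still balanced, and throw the lever into the green READ notch. Move the stage only while the lever is in LOAD, and do not knock over the flask, the beaker or the sample jar.

Things in the scene. Friction and masses are not known exactly. Their poses are not given: they have to be found in the camera images.
- reader: the reflectance reader, fixed to the bench. Origin under its middle at bench height, z up, x into the hood (away from the operator), y left. White plinth 250 x 250 mm, 28 mm high. Over its far part stands the clear hood
- hood_edge (a point): middle of the hood's front edge at the height of the port tips (84 mm above the bench), 30 mm beyond the reader's origin. The hood runs 100 mm deep from here, 266 mm wide, 12 mm side walls, highest point 127 mm; roof underside at 97 mm, but three steel ports hang to 84 mm, so a level tile on a dome (top at 72 mm) passes 12 mm below them
- stage (a joint): travel (m) of the sliding aluminium stage along the reader's -x: 0 = fully home under the hood, 0.15 = fully out towards the operator (end stops at both). Stays where left (2.5 N friction). Plate 145 x 230 mm, top 40 mm above the bench, 10 mm rim all round, carrying a row of three fixed grey domes 80 mm apart; it starts home
- stage_handle (a point): grip point on the stage's red upright handle post, 16 x 16 mm, square with the reader's axes, 40 to 90 mm above the bench; this point is on its axis at 75 mm, 95 mm in front (operator side) of the middle dome; moves with the stage. With the stage home it is 65 mm in front of the hood edge
- seat1 (a point): point 7 mm above the apex of the left (+y) dome: the centre of a tile balanced level on it; moves with the stage. The dome is a spherical cap, radius of curvature 35 mm, 18 mm high, 61 mm across at its foot, apex 58 mm above the bench
- seat2 (a point): point 7 mm above the apex of the middle dome: the centre of a tile balanced level on it; moves with the stage. The dome is a spherical cap, radius of curvature 35 mm, 18 mm high, 61 mm across at its foot, apex 58 mm above the bench
- seat3 (a point): point 7 mm above the apex of the right (-y) dome: the centre of a tile balanced level on it; moves with the stage. The dome is a spherical cap, radius of curvature 35 mm, 18 mm high, 61 mm across at its foot, apex 58 mm above the bench
- mode_lever (a joint): angle (rad) of the mode lever at the reader's right side, hinged about the reader's y: 0 = PARK notch (white, leaning 0.6 rad to the operator), 0.6 = LOAD (yellow, upright), 1.2 = READ (green, leaning 0.6 rad away). It passes beyond the end notches (-0.12 to 1.35), does not click, stays where left (2 N at the knob); in a notch when within 0.1 rad; starts near PARK
- lever_knob (a point): centre of the lever's red ball knob, 24 mm diameter, on a 10 mm steel rod; 85 mm from the pivot; moves with the lever
- lever_pivot (a point): pivot of the mode lever, 45 mm above the bench, 100 mm in front of and 185 mm to the right of the reader's origin; the lever's housing is 100 x 50 mm, 35 mm high
- notch_load (a point): where the knob's centre is when the lever is in the yellow LOAD notch
- notch_read (a point): where the knob's centre is when the lever is in the green READ notch
- tile_white: loose square calibration tile 46 x 46 x 14 mm, about 75 g, edges hardly rounded, either face may be up; origin at its centre, z normal to its faces. White; it starts flat on the bench left of the reader, or is absent
- tile_green: loose square calibration tile 46 x 46 x 14 mm, about 75 g, edges hardly rounded, either face may be up; origin at its centre, z normal to its faces. Green; it starts flat on the bench left of the reader, or is absent
- tile_blue: loose square calibration tile 46 x 46 x 14 mm, about 75 g, edges hardly rounded, either face may be up; origin at its centre, z normal to its faces. Blue; it starts flat on the bench left of the reader, or is absent
- tile_orange: loose square calibration tile 46 x 46 x 14 mm, about 75 g, edges hardly rounded, either face may be up; origin at its centre, z normal to its faces. Orange; it starts flat on the bench left of the reader, or is absent
- tile_black: loose square calibration tile 46 x 46 x 14 mm, about 75 g, edges hardly rounded, either face may be up; origin at its centre, z normal to its faces. Black; it starts balanced on the middle dome, under the hood
- tray: shallow blue open tray fixed on the bench, 130 x 130 mm, 18 mm high, walls and floor 4 to 5 mm; origin at the centre of its underside, axes along its sides
- flask: small conical glass flask, 46 mm wide at the foot, 74 mm high, standing; origin at its underside; bystander
- beaker: small glass beaker, 52 mm across, 55 mm high, standing; origin at its underside; bystander
- sample_jar: sample jar with red cap, 44 mm across, 55 mm high, standing; origin at its underside; bystander
Things that resemble listed ones, but are neither listed nor needed, are in the scene too. Of the things that look like the tile_blue, take the one that is farthest to the robot's right at the start.

How it is judged:
By the outcome, as a careful person would: the job done as asked, in the order asked, and still so for the second after the job is handed in, with the robot touching nothing.
Of tile_white, tile_green, tile_blue, tile_orange only 2 to 3 are there at a start; the rules pass over those that are not, and their reading is None.
At some moment in a run one of tile_white, tile_green, tile_blue, tile_orange, tile_black may be knocked a few centimetres aside while the robot is not near it.
Once in a run the grip may slacken for a moment while it holds something.
It also fails if it takes over 210 s, if anything falls off the work surface, if the arm or the gripper's body presses on something with over 40 N, if the wrist force passes 120 N, or if a joint passes its speed limit or range.

## Working session

There is one attempt and no reset: what is moved stays moved. The work goes in short steps, Python scripts to look and compute and a tool call to move; the robot and the scene stay as the last step left them, time stands still between calls to the robot, and variables do not carry over. Pictures are saved under pics/ and viewed, at most 14 in all, crops included, and the job is handed in when it is done.

Besides the shell and the picture viewer there is one more tool, called after "Emit:" as name(argument=value, ...), one argument or row to a line, values as JSON. apply_moves: Moves the arm, as the interface text tells. Its arguments: {"type":"object","properties":{"targets":{"type":"array"},"force":{"type":"number"}},"required":["targets"]}

```bash
ls; mkdir -p pics
python3 - <<'E'
from bench import sensors, optics, r
import cv2, numpy as np
for n in("side","top"):
    im=optics.snapshot(n); np.save(f"pics/{n}0.npy",im)
    cv2.imwrite(f"pics/{n}0.png",cv2.resize(im[:,:,::-1],(800,600),interpolation=cv2.INTER_CUBIC))
    c=optics.get_calibration(n); print(n,np.round(c["camera_matrix"],1).tolist(),np.round(c["pose"],3).tolist())
print(sensors.sense())
E
```

```text
pics
side [[394.6, 0.0, 259.1], [0.0, 394.6, 189.9], [0.0, 0.0, 1.0]] [[-0.862, -0.307, 0.404, 120.248], [-0.507, 0.543, -0.669, 743.739], [-0.014, -0.782, -0.624, 741.637], [0.0, 0.0, 0.0, 1.0]]
top [[405.4, 0.0, 256.3], [0.0, 405.4, 197.5], [0.0, 0.0, 1.0]] [[-0.007, -0.993, 0.118, 394.738], [-1.0, 0.01, 0.023, 55.217], [-0.024, -0.118, -0.993, 1286.868], [0.0, 0.0, 0.0, 1.0]]
{'time': 0.1, 'joint_pos': array([-7.22734636e+01,  7.51036505e+00,  8.53239255e+01, -1.34827237e-03,
        8.72596200e+01, -4.89288162e+00]), 'qd': array([-0.06612706, -0.06964755, -0.06647251, -0.03561461,  0.01774103,
        0.00094554]), 'joint_efforts': array([ 6.31367566e-04, -5.70953465e+01, -5.01941156e+01, -2.72121706e-04,
        8.15386302e-03, -5.98068641e-05]), 'tool_pos': array([ 230.6302255 , -553.37555534,  230.34515761]), 'tcp_rot': array([-1.79906317e+02, -6.66821003e-03,  2.26194781e+01]), 'ft_force': array([-0.08693342,  0.62517502, -0.17327016]), 'wrist_torque': array([-0.02292221, -0.04689389,  0.00124994]), 'grip_force': 0.0, 'finger_gap': 85.0466971708155}
```

View pics/top0.png

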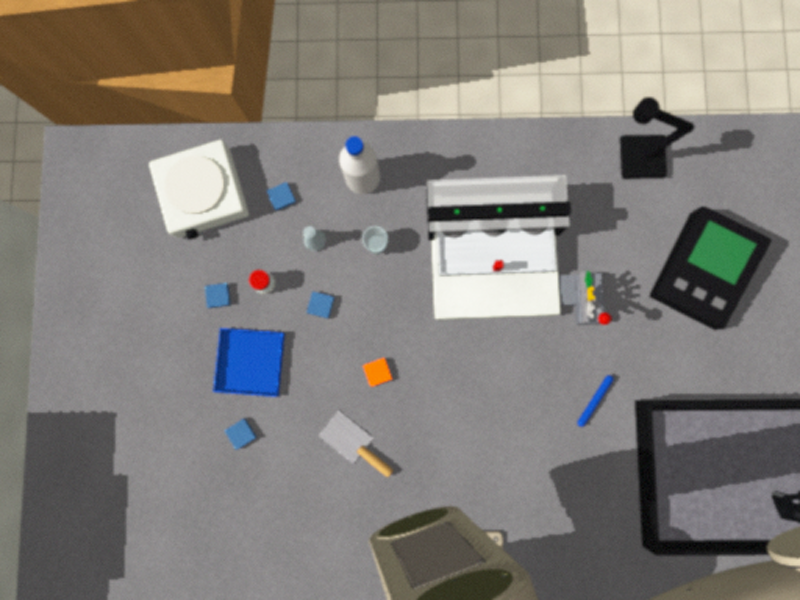

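View pics/side0.png

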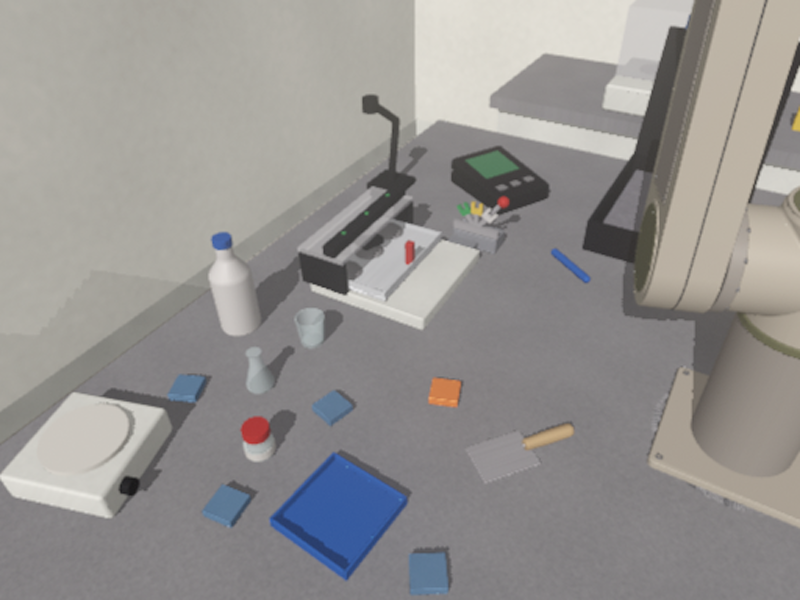

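Top view (800x600): the reader plinth spans about (430–565, 178–318), with the stage handle at (498,266) and the lever knob at (604,319). The tray is at (250,362), orange tile at (377,372), flask at (315,238), beaker at (375,239) and jar at (262,281). No white or green tile is visible.

Blue tile lookalikes: (281,196), (217,295), (320,304), (241,433). The robot's right is +column (−y), so (320,304) is farthest right and is tile_blue. I'll confirm it in a crop.

```bash
cat > h.py <<'E'
from bench import sensors, optics, r
import cv2, numpy as np
CAL={n:optics.get_calibration(n) for n in("side","top")}
def ray(n,p):
    c=CAL[n]; K=np.array(c["camera_matrix"]);T=np.array(c["pose"])
    return T[:3,3],T[:3,:3]@np.linalg.solve(K,[p[0],p[1],1.])
def onz(n,p,z):
    o,d=ray(n,p); return (o+d*(z-o[2])/d[2])
def proj(n,P):
    c=CAL[n]; K=np.array(c["camera_matrix"]);T=np.array(c["pose"])
    q=K@(T[:3,:3].T@(np.array(P,float)-T[:3,3])); return q[:2]/q[2]
def tri(a,b):
    A=[];B=[]
    for n,p in(("top",a),("side",b)):
        o,d=ray(n,p);d=d/np.linalg.norm(d);M=np.eye(3)-np.outer(d,d);A.append(M);B.append(M@o)
    return np.linalg.lstsq(np.vstack(A),np.hstack(B),rcond=None)[0]
RANGE=dict(red=((0,140,90),(6,255,255)),orange=((7,150,120),(20,255,255)),blue=((98,90,60),(112,190,200)),tray=((108,190,60),(125,255,255)),black=((0,0,0),(180,255,45)))
def blobs(im,col,amin=8):
    m=cv2.inRange(cv2.cvtColor(im,cv2.COLOR_RGB2HSV),*map(np.array,RANGE[col]))
    if col=="red": m|=cv2.inRange(cv2.cvtColor(im,cv2.COLOR_RGB2HSV),np.array((172,140,90)),np.array((180,255,255)))
    n,l,s,c=cv2.connectedComponentsWithStats(m)
    out=[]
    for i in range(1,n):
        if s[i,4]>=amin:
            cn=cv2.findContours((l==i).astype(np.uint8),0,1)[0][0]
            out.append((np.round(c[i],1),int(s[i,4]),cv2.minAreaRect(cn)))
    return out
def crop(im,x0,y0,x1,y1,k,name):
    cv2.imwrite(f"pics/{name}.png",cv2.resize(im[y0:y1,x0:x1,::-1],None,fx=k,fy=k,interpolation=cv2.INTER_CUBIC))
def quad(im,col,n,near,z):
    """tile/tray rect on plane z: centre and yaw (mod 90) from contour cast to plane"""
    m=cv2.inRange(cv2.cvtColor(im,cv2.COLOR_RGB2HSV),*map(np.array,RANGE[col]))
    best=None
    for c in cv2.findContours(m,0,1)[0]:
        if cv2.contourArea(c)<20: continue
        p=np.array([onz(n,q[0],z)[:2] for q in c],np.float32)
        R=cv2.minAreaRect(p); d=np.hypot(*(np.array(R[0])-near))
        if best is None or d<best[0]: best=(d,R)
    return best and best[1]
E
python3 - <<'E'
from h import *
t=np.load("pics/top0.npy");s=np.load("pics/side0.npy")
for c in("red","orange","blue","tray"):
    for n,im in(("top",t),("side",s)):
        for b in blobs(im,c): print(c,n,b[0],b[1])
crop(t,265,105,395,210,6,"rd"); crop(t,130,180,262,250,6,"bl")
for p in[(181,125),(139,189),(205,195),(154,277)]: print(quad(t,"blue","top",onz("top",p,14)[:2],14))
print(quad(t,"orange","top",onz("top",(241,238),14)[:2],14))
print(quad(t,"tray","top",onz("top",(160,231),18)[:2],18))
E
```

```text
red top [318.4 169.5] 30
red top [165.3 178.6] 129
red top [386.5 203.5] 52
red side [321.9 128.8] 37
red side [261.2 160.7] 43
red side [163.1 275. ] 237
orange top [31.3  3.1] 495
orange top [150.    9.1] 69
orange top [113.6  52.3] 1193
orange top [241.3 237.8] 230
orange side [284.3 250.6] 265
blue top [226.   89.2] 20
blue top [179.6 125.3] 208
blue top [138.9 188.7] 209
blue top [204.7 194.6] 209
blue top [140.7 232.2] 86
blue top [161.5 211. ] 8
blue top [178.9 214.6] 17
blue top [179.5 235.5] 10
blue top [168.7 251.8] 32
blue top [379.9 252.5] 10
blue top [379.7 262. ] 15
blue top [371.8 265.4] 11
blue top [153.7 277.4] 225
blue side [141.6 153.9] 111
blue side [364.8 169.6] 141
blue side [118.7 248.2] 259
blue side [208.2 259.9] 72
blue side [215.6 258.6] 8
blue side [216.5 328.7] 3873
blue side [144.6 323.3] 447
blue side [273.4 366.9] 547
tray top [226.5  92.8] 82
tray top [159.2 231.4] 1614
tray top [380.7 255.9] 146
((785.049072265625, 332.7430725097656), (49.59595489501953, 47.811676025390625), 26.445884704589844)
((578.3224487304688, 459.1307373046875), (45.82415771484375, 47.51028060913086), 7.349545955657959)
((556.9965209960938, 248.1742706298828), (46.98319625854492, 45.57387161254883), 75.4345932006836)
((299.0780029296875, 405.1756286621094), (45.733551025390625, 46.86452102661133), 32.50004196166992)
((419.22601318359375, 132.28697204589844), (47.29634475708008, 47.50703430175781), 18.476078033447266)
((441.9385986328125, 390.09259033203125), (126.98530578613281, 126.14313507080078), 85.36109161376953)
```

View pics/rd.png

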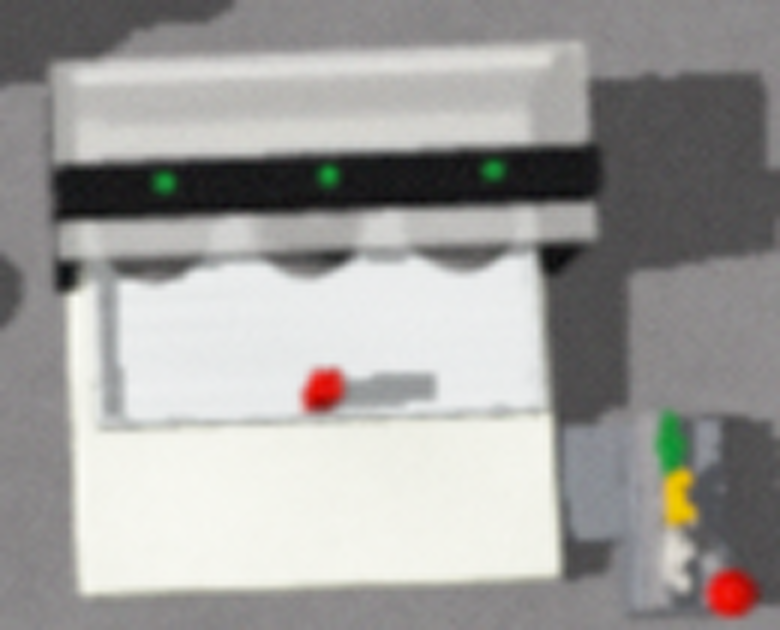

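View pics/bl.png

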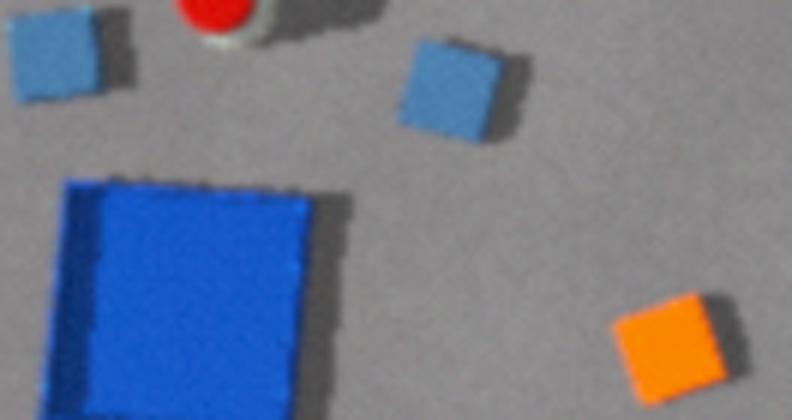

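The crops show the plinth front corners at (80,593) and (562,576), and the left edge at (68,292). The knob is at (731,593) and the handle top at (325,383). In the second crop, the tile at (450,90) is the rightmost blue one, which I take as tile_blue, with orange at (668,348).

```bash
cat >> h.py <<'E'
def delta(x,y,z,yaw=None):
    """tool-frame shift (before any turn) and total wz to reach target"""
    s=sensors.sense();p=s["tool_pos"];a=np.radians(s["tcp_rot"][2])
    d=np.array([x,y,z])-p
    w=0 if yaw is None else -((np.radians(yaw)-a+np.pi)%(2*np.pi)-np.pi)
    return np.round([np.cos(a)*d[0]+np.sin(a)*d[1],np.sin(a)*d[0]-np.cos(a)*d[1],-d[2],w],3)
def st():
    s=sensors.sense(); print("t",round(s["time"],2),np.round(s["tool_pos"],1),np.round(s["tcp_rot"],2),"F",np.round(s["ft_force"],1),"gap",round(s["finger_gap"],1),"grip",round(s["grip_force"],1))
E
python3 - <<'E'
from h import *
f=lambda x,y:((x+.5)/6-.5+265,(y+.5)/6-.5+105)
A=onz("top",f(80,593),28)[:2];B=onz("top",f(562,576),28)[:2];C=onz("top",f(68,292),28)[:2]
print(A,B,np.linalg.norm(A-B))
u=(A-B)/np.linalg.norm(A-B) # +y reader
yaw=np.degrees(np.arctan2(-u[0],u[1])); v=C-A; print("yaw front",yaw,"left edge",np.degrees(np.arctan2(v[1],v[0])))
y=np.radians(yaw);R=np.array([[np.cos(y),-np.sin(y)],[np.sin(y),np.cos(y)]])
O=(A+B)/2+125*R[:,0]; print("O",O)
rd=lambda P:(R.T@(np.array(P[:2])-O),P[2])
k=tri((386.5,203.5),(321.9,128.8)); print("knob",k,rd(k))
h=tri((318.4,169.5),(261.2,160.7)); print("handle",h,rd(h), rd(onz("top",f(329,383),90)))
for n,a,b in(("yel",(680,497),(477,207)),("grn",(670,440),(463,208)),("wht",(678,560),(490,213))):
    p=tri(f(*a),((b[0]+.5)/1.5625-.5,(b[1]+.5)/1.5625-.5)); print(n,p,rd(p))
for n,p in (("tile",(204.7,194.6)),):pass
E
```

```text
[524.99226436  16.83018945] [ 531.43936687 -232.568747  ] 249.48225315029597
yaw front 1.480798273642436 left edge 1.5001400383785823
O [ 653.17407082 -104.63903773]
knob [ 512.14334359 -294.32690221  112.89872596] (array([-145.88552903, -185.98001068]), np.float64(112.89872595513188))
handle [ 623.89961654 -106.60634561   65.82702469] (array([-29.31551686,  -1.21014252]), np.float64(65.82702469419836)) (array([-30.70833266,  -1.13103248]), np.float64(90.0))
yel [ 561.44881752 -276.73621746   95.28095182] (array([ -96.14194387, -169.66934901]), np.float64(95.28095182400912))
grn [ 591.95505409 -275.8225828    84.6765641 ] (array([ -65.62228502, -169.54435944]), np.float64(84.67656410134549))
wht [ 531.16913851 -275.66492203   90.39688228] (array([-126.38382639, -167.81592605]), np.float64(90.39688228191321))
```

Emit:
apply_moves(
  targets=[
    [45, -16.4, 0, 0, 0, 0, 0.4],
    [45, -16.4, 0, 0, 0, 0, 0.5],
    [45, -16.4, 0, 0, 0, 0, 0.5],
    [45, -16.4, 0, 0, 0, 0, 0.5],
    [45, -16.4, 0, 0, 0, 0, 0.5],
    [45, -16.4, 0, 0, 0, 0, 0.5],
    [45, -16.4, 0, 0, 0, 0, 0.5],
    [44.6, -16.4, 0, 0, 0, 0, 0.5],
    [0, 0, 0, 0, 0, 0.184, 0.5],
    [0, 0, 0, 0, 0, 0.184, 0.5],
    [0, 0, 35, 0, 0, 0, 0.5],
    [0, 0, 35, 0, 0, 0, 0.5],
    [0, 0, 0, 0, 0, 0, 0.5],
    [0, 0, 0, 0, 0, 0, 0.5],
  ],
  force=25,
)

```text
time: 1.85
tool_pos: [512.6, -294.7, 162.5]
tcp_rot: [180.0, -0.0, 1.5]
ft_force: [-0.6, -0.2, 1.3]
finger_gap: 42.9
grip_force: 0.0
```

Run:
```python
from h import *
st(); print(delta(512,-294.3,106,1.5))
```

```text
t 1.85 [ 512.6 -294.7  162.5] [ 1.7997e+02 -4.0000e-02  1.5300e+00] F [-0.6 -0.2  1.3] gap 42.9 grip 0.0
[-6.1900e-01 -4.0800e-01  5.6458e+01  1.0000e-03]
```

Emit:
apply_moves(
  targets=[
    [0, 0, 28, 0, 0, 0, 0.5],
    [0, 0, 28, 0, 0, 0, 0.5],
    [0, 0, 0, 0, 0, 0, 0.5],
    [0, 0, 0, 0, 0, 0, 0.8],
    [0, 0, 0, 0, 0, 0, 0.8],
    [0, 0, 0, 0, 0, 0, 0.8],
    [0, 0, 0, 0, 0, 0, 0.8],
    [5.5, 0, -3.3, 0, 0, 0, 0.8],
    [5.5, 0, -3.1, 0, 0, 0, 0.8],
    [6, 0, -2.5, 0, 0, 0, 0.8],
    [6, 0, -2.2, 0, 0, 0, 0.8],
    [6.2, 0, -1.6, 0, 0, 0, 0.8],
    [6.2, 0, -1.2, 0, 0, 0, 0.8],
    [6.4, 0, -0.7, 0, 0, 0, 0.8],
    [6.4, 0, -0.3, 0, 0, 0, 0.8],
    [0, 0, 0, 0, 0, 0, 0.8],
    [0, 0, 0, 0, 0, 0, 0.8],
  ],
)

```text
time: 3.98
tool_pos: [560.9, -293.1, 120.0]
tcp_rot: [180.0, -0.0, 1.5]
ft_force: [2.1, 1.3, -1.9]
finger_gap: 18.5
grip_force: 23.3
```

Run:
```python
from h import *
st(); t=optics.snapshot("top");s=optics.snapshot("side")
crop(t,310,120,430,220,6,"l1"); crop(s,200,80,370,210,4,"l1s")
```

```text
t 3.98 [ 560.9 -293.1  120. ] [ 1.7999e+02 -5.0000e-02  1.5500e+00] F [ 2.1  1.3 -1.9] gap 18.5 grip 23.3
```

View pics/l1s.png

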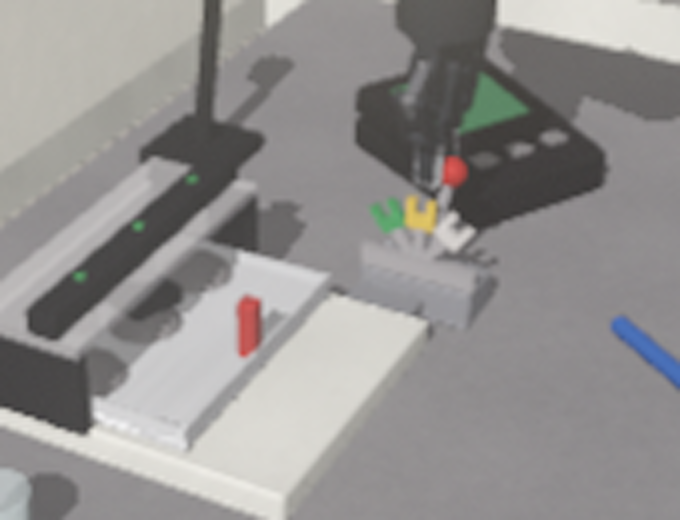

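The side view shows the knob at crop (454,170), just on the operator side of the fingertips and gripped off-centre. I'll measure the lever angle.

```bash
cat >> h.py <<'E'
YAW=1.5;_y=np.radians(YAW);R2=np.array([[np.cos(_y),-np.sin(_y)],[np.sin(_y),np.cos(_y)]]);O=np.array([656,-105.3])
def w(x,y): return O+R2@np.array([x,y])
def rdr(P): return np.round(np.r_[R2.T@(np.array(P[:2])-O),P[2:]],1)
E
python3 - <<'E'
from h import *
t=optics.snapshot("top");s=optics.snapshot("side")
for n,im in(("top",t),("side",s)):
    for b in blobs(im,"red",3): print(n,b[0],b[1])
for a in(-.6,-.3,-.2,-.1,0,.1):
    P=np.r_[w(-100+85*np.sin(a),-185),45+85*np.cos(a)]; print(a,np.round(proj("top",P),1),np.round(proj("side",P),1))
E
```

```text
top [318.5 169.5] 31
top [165.3 178.6] 129
side [313.8 122.9] 38
side [261.1 160.8] 41
side [163. 275.] 234
-0.6 [386.8 203.4] [321.4 128.1]
-0.3 [387.3 195.1] [314.9 123.4]
-0.2 [387.3 192.2] [312.6 122.2]
-0.1 [387.3 189.2] [310.1 121.2]
0 [387.1 186.2] [307.7 120.5]
0.1 [386.8 183.3] [305.2 120. ]
```

Emit:
apply_moves(
  targets=[
    [0, 0, 0, 0, 0, 0, 0.5],
    [0, 0, 0, 0, 0, 0, 0.5],
    [0, 0, 0, 0, 0, 0, 0.5],
    [0, 0, -40, 0, 0, 0, 0.5],
    [-30, 0, 0, 0, 0, 0, 1],
    [-30, 0, 0, 0, 0, 0, 1],
    [0, 0, 22, 0, 0, 0, 1],
    [0, 0, 22, 0, 0, 0, 1],
    [6, 0, 0, 0, 0, 0, 1],
    [6, 0, 0, 0, 0, 0, 1],
    [6, 0, 0, 0, 0, 0, 1],
    [6, 0, 0, 0, 0, 0, 1],
    [6, 0, 0, 0, 0, 0, 1],
    [0, 0, 0, 0, 0, 0, 1],
    [0, 0, 0, 0, 0, 0, 1],
  ],
)

```text
time: 6.05
tool_pos: [530.6, -293.8, 116.1]
tcp_rot: [-180.0, -0.0, 1.5]
ft_force: [0.2, -0.2, -0.5]
finger_gap: 0.0
grip_force: 0.0
```

Run:
```python
from h import *
st(); t=optics.snapshot("top");s=optics.snapshot("side"); print(rdr(sensors.sense()["tool_pos"]))
for n,im in(("top",t),("side",s)):
    for b in blobs(im,"red",3): print(n,b[0],b[1])
```

```text
t 6.05 [ 530.6 -293.8  116.1] [-1.7999e+02 -1.0000e-02  1.5400e+00] F [ 0.2 -0.2 -0.5] gap 0.0 grip 0.0
[-130.5 -185.2  116.1]
top [318.4 169.5] 30
top [165.3 178.6] 129
top [385.4 187. ] 23
side [309.7 121.4] 34
side [261.1 160.8] 41
side [163. 275.] 234
```

Emit:
apply_moves(
  targets=[
    [3.5, 0, 0, 0, 0, 0, 1],
    [3.5, 0, 0, 0, 0, 0, 1],
    [0, 0, 0, 0, 0, 0, 1],
    [0, 0, 0, 0, 0, 0, 1],
    [-10, 0, 0, 0, 0, 0, 1],
    [-20, 0, -20, 0, 0, 0, 1],
    [0, 0, -60, 0, 0, 0, 1],
    [0, 50, -40, 0, 0, 0, 0.4],
    [0, -50, 0, 0, 0, 0, 0.4],
    [-40, -40, 0, 0, 0, 0, 0.4],
    [-40, -40, 0, 0, 0, 0, 0.4],
    [0, 0, 0, 0, 0, 0, 0.4],
  ],
)

```text
time: 7.65
tool_pos: [422.1, -212.9, 234.0]
tcp_rot: [-179.9, 0.1, 1.6]
ft_force: [-0.4, -0.5, 0.1]
finger_gap: 51.4
grip_force: 0.0
```

Run:
```python
from h import *
st(); t=optics.snapshot("top");s=optics.snapshot("side"); print(rdr(sensors.sense()["tool_pos"]))
for n,im in(("top",t),("side",s)):
    for b in blobs(im,"red",3): print(n,b[0],b[1])
p=w(-35,-1); print(delta(p[0],p[1],120,1.5)); print(p)
```

```text
t 7.65 [ 422.1 -212.9  234. ] [-1.7992e+02  1.0000e-01  1.6000e+00] F [-0.4 -0.5  0.1] gap 51.4 grip 0.0
[-233.8 -104.1  235.6]
top [318.4 169.5] 30
top [165.3 178.6] 129
top [387.1 186.5] 59
side [308.1 120.9] 39
side [261.1 160.8] 41
side [163.1 274.9] 236
[ 1.98875e+02 -1.02928e+02  1.15634e+02  1.00000e-03]
[ 621.03817057 -107.21585052]
```

Emit:
apply_moves(
  targets=[
    [39.8, -20.6, 10, 0, 0, 0, 0.4],
    [39.8, -20.6, 20, 0, 0, 0, 0.4],
    [39.8, -20.6, 20, 0, 0, 0, 0.4],
    [39.8, -20.6, 20, 0, 0, 0, 0.4],
    [39.7, -20.6, 20, 0, 0, 0, 0.4],
    [0, 0, 25, 0, 0, 0, 0.4],
    [0, 0, 30, 0, 0, 0, 0.4],
    [0, 0, 30, 0, 0, 0, 0.4],
    [0, 0, 0, 0, 0, 0, 0.4],
    [0, 0, 0, 0, 0, 0, 0.9],
    [0, 0, 0, 0, 0, 0, 0.9],
    [0, 0, 0, 0, 0, 0, 0.9],
    [0, 0, 0, 0, 0, 0, 0.9],
  ],
  force=40,
)

```text
time: 9.38
tool_pos: [623.0, -106.7, 62.5]
tcp_rot: [-180.0, -0.2, 1.6]
ft_force: [-0.4, 5.6, 4.4]
finger_gap: 15.4
grip_force: 41.5
```

Emit:
apply_moves(
  targets=[
    [-1, 0, 0, 0, 0, 0, 0.9],
    [-2, 0, 0, 0, 0, 0, 0.9],
    [-3, 0, 0, 0, 0, 0, 0.9],
    [-4, 0, 0, 0, 0, 0, 0.9],
    [-5, 0, 0, 0, 0, 0, 0.9],
    [-6, 0, 0, 0, 0, 0, 0.9],
    [-6, 0, 0, 0, 0, 0, 0.9],
    [-6, 0, 0, 0, 0, 0, 0.9],
    [-6, 0, 0, 0, 0, 0, 0.9],
    [-6, 0, 0, 0, 0, 0, 0.9],
    [-6, 0, 0, 0, 0, 0, 0.9],
    [-6, 0, 0, 0, 0, 0, 0.9],
    [-6, 0, 0, 0, 0, 0, 0.9],
    [-6, 0, 0, 0, 0, 0, 0.9],
    [-6, 0, 0, 0, 0, 0, 0.9],
    [-6, 0, 0, 0, 0, 0, 0.9],
    [-6, 0, 0, 0, 0, 0, 0.9],
    [-6, 0, 0, 0, 0, 0, 0.9],
    [-6, 0, 0, 0, 0, 0, 0.9],
    [-6, 0, 0, 0, 0, 0, 0.9],
  ],
)

```text
time: 11.88
tool_pos: [518.3, -109.2, 62.4]
tcp_rot: [-180.0, -0.3, 1.6]
ft_force: [3.1, 7.8, 3.8]
finger_gap: 15.3
grip_force: 41.5
```

Emit:
apply_moves(
  targets=[
    [-6, 0, 0, 0, 0, 0, 0.9],
    [-6, 0, 0, 0, 0, 0, 0.9],
    [-6, 0, 0, 0, 0, 0, 0.9],
    [-6, 0, 0, 0, 0, 0, 0.9],
    [-5, 0, 0, 0, 0, 0, 0.9],
    [-5, 0, 0, 0, 0, 0, 0.9],
    [-4, 0, 0, 0, 0, 0, 0.9],
    [-3, 0, 0, 0, 0, 0, 0.9],
    [-3, 0, 0, 0, 0, 0, 0.9],
    [-2, 0, 0, 0, 0, 0, 0.9],
    [-1, 0, 0, 0, 0, 0, 0.9],
    [-1, 0, 0, 0, 0, 0, 0.9],
    [0, 0, 0, 0, 0, 0, 0.9],
    [0, 0, 0, 0, 0, 0, 0.9],
  ],
)

```text
time: 13.62
tool_pos: [473.0, -110.4, 62.5]
tcp_rot: [-180.0, -0.6, 1.5]
ft_force: [19.1, 8.9, -9.0]
finger_gap: 15.3
grip_force: 39.8
```

Run:
```python
from h import *
st(); print(rdr(sensors.sense()["tool_pos"]))
```

```text
t 13.62 [ 473.  -110.4   62.5] [-179.96   -0.59    1.54] F [19.1  8.9 -9. ] gap 15.3 grip 39.8
[-183.    -0.3   62.5]
```

Emit:
apply_moves(
  targets=[
    [1.5, 0, 0, 0, 0, 0, 0.9],
    [0, 0, 0, 0, 0, 0, 0.9],
    [0, 0, 0, 0, 0, 0, 0.55],
    [0, 0, 0, 0, 0, 0, 0.5],
    [0, 0, 0, 0, 0, 0, 0.4],
    [0, 0, -15, 0, 0, 0, 0.4],
    [0, 0, -50, 0, 0, 0, 0.4],
    [0, 0, -60, 0, 0, 0, 0.4],
    [-20, 20, -45, 0, 0, 0, 0.1],
    [-30, 50, 0, 0, 0, 0, 0.1],
    [0, 50, 0, 0, 0, 0, 0.1],
    [0, 0, 0, 0, 0, 0, 0.1],
    [0, 0, 0, 0, 0, 0, 0.1],
  ],
)

```text
time: 15.25
tool_pos: [423.1, -232.5, 230.8]
tcp_rot: [-180.0, -0.0, 1.5]
ft_force: [0.2, -0.2, 0.7]
finger_gap: 76.6
grip_force: 0.0
```

Run:
```python
from h import *
st(); t=optics.snapshot("top");np.save("pics/t2.npy",t);crop(t,262,125,395,225,6,"o1");s=optics.snapshot("side");np.save("pics/s2.npy",s);crop(s,150,80,340,220,4,"o1s")
for n,im in(("top",t),("side",s)):
    for b in blobs(im,"red",3): print(n,b[0],b[1])
```

```text
t 15.25 [ 423.1 -232.5  230.8] [-1.7999e+02 -2.0000e-02  1.4800e+00] F [ 0.2 -0.2  0.7] gap 76.6 grip 0.0
top [165.2 178.6] 130
top [387.  186.4] 58
top [321. 219.] 26
side [308.1 120.9] 37
side [307.4 175. ] 56
side [163.1 274.9] 236
```

View pics/o1.png

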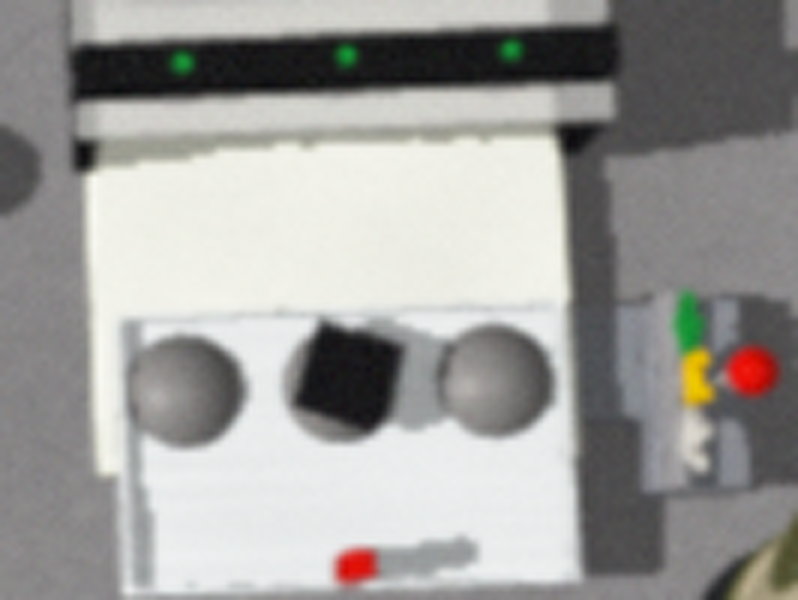

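The crop shows the stage out and the lever in LOAD. The dome feet are centred at (187,391) and (496,381), and the black tile at about (347,375) is slightly rotated.

Run:
```python
from h import *
t=np.load("pics/t2.npy")
f=lambda x,y:((x+.5)/6-.5+262,(y+.5)/6-.5+125)
# dome: grey-mask fit
g=cv2.cvtColor(t,cv2.COLOR_RGB2HSV)
L=onz("top",f(187.5,391.5),40)[:2];Rr=onz("top",f(496,381),40)[:2]
print(L,Rr,np.linalg.norm(L-Rr),np.degrees(np.arctan2(-(L-Rr)[0],(L-Rr)[1])))
M=(L+Rr)/2;print("mid",M,rdr(M),"model",w(-90,0),w(-90,80),w(-90,-80))
print("black",quad(t,"black","top",M,72))
h=tri((321,219),(307.4,175));print("handle",h,rdr(h))
for z in (72,): print(onz("top",f(349,377),z))
```

```text
[565.60774884 -29.53860143] [ 569.41094216 -188.22896874] 158.73593467225336 1.3728950545989973
mid [ 567.5093455  -108.88378509] [-88.6  -1.3] model [ 566.03084075 -107.65592535] [563.93668489 -27.68333935] [ 568.12499662 -187.62851135]
black ((568.1302490234375, -108.95114135742188), (41.66484069824219, 42.515377044677734), 70.69856262207031)
handle [ 472.74135283 -110.95665005   64.04056716] [-183.3   -0.9   64. ]
[ 567.7325004  -108.51931872   72.        ]
```

```bash
sed -i 's/O=np.array(\[656,-105.3\])/O=np.array([657.3,-105.8])/' h.py
python3 - <<'E'
from h import *
print(delta(567.8,-108.6,50,70.7))
print(w(-90,0),w(-90,80),w(-90,-80))
E
```

```text
[ 147.804 -119.136  180.572   -1.206]
[ 567.33084075 -108.15592535] [565.23668489 -28.18333935] [ 569.42499662 -188.12851135]
```

Emit:
apply_moves(
  targets=[
    [37, -29.8, 15, 0, 0, 0, 0],
    [37, -29.8, 15, 0, 0, 0, 0],
    [37, -29.8, 15, 0, 0, 0, 0],
    [36.8, -29.7, 15, 0, 0, 0, 0],
    [0, 0, 0, 0, 0, -0.172, 0],
    [0, 0, 0, 0, 0, -0.172, 0],
    [0, 0, 0, 0, 0, -0.172, 0],
    [0, 0, 0, 0, 0, -0.172, 0],
    [0, 0, 0, 0, 0, -0.172, 0],
    [0, 0, 0, 0, 0, -0.172, 0],
    [0, 0, 0, 0, 0, -0.172, 0],
    [0, 0, 30, 0, 0, 0, 0],
    [0, 0, 30, 0, 0, 0, 0],
    [0, 0, 20, 0, 0, 0, 0],
    [0, 0, 10, 0, 0, 0, 0],
    [0, 0, 0, 0, 0, 0, 0],
  ],
)

```text
time: 17.35
tool_pos: [567.5, -109.2, 79.9]
tcp_rot: [-179.9, 0.0, 70.5]
ft_force: [0.8, 0.6, 0.8]
finger_gap: 85.2
grip_force: 0.0
```

Run:
```python
from h import *
st(); print(delta(567.8,-108.6,50,70.7))
```

```text
t 17.35 [ 567.5 -109.2   79.9] [-179.95    0.     70.54] F [0.8 0.6 0.8] gap 85.2 grip 0.0
[ 6.4300e-01  6.2000e-02  2.9924e+01 -3.0000e-03]
```

Emit:
apply_moves(
  targets=[
    [0.6, 0, 15, 0, 0, 0, 0],
    [0, 0, 15, 0, 0, 0, 0],
    [0, 0, 0, 0, 0, 0, 0.3],
    [0, 0, 0, 0, 0, 0, 0.4],
    [0, 0, 0, 0, 0, 0, 0.6],
    [0, 0, 0, 0, 0, 0, 0.7],
    [0, 0, 0, 0, 0, 0, 0.7],
    [0, 0, 0, 0, 0, 0, 0.7],
    [0, 0, -10, 0, 0, 0, 0.7],
    [0, 0, -30, 0, 0, 0, 0.7],
    [0, 0, 0, 0, 0, 0, 0.7],
    [0, 0, 0, 0, 0, 0, 0.7],
  ],
  force=45,
)

```text
time: 18.85
tool_pos: [567.6, -108.9, 89.9]
tcp_rot: [-180.0, 0.0, 70.5]
ft_force: [-0.5, -0.1, -1.4]
finger_gap: 45.1
grip_force: 46.2
```

Run:
```python
from h import *
st(); print(delta(442,390,90,85.4))
s=optics.snapshot("side");crop(s,180,90,330,200,5,"b1s")
```

```text
t 18.85 [ 567.6 -108.9   89.9] [-179.97    0.     70.52] F [-0.5 -0.1 -1.4] gap 45.1 grip 46.2
[ 4.28457e+02 -2.84795e+02 -1.50000e-01 -2.60000e-01]
```

View pics/b1s.png

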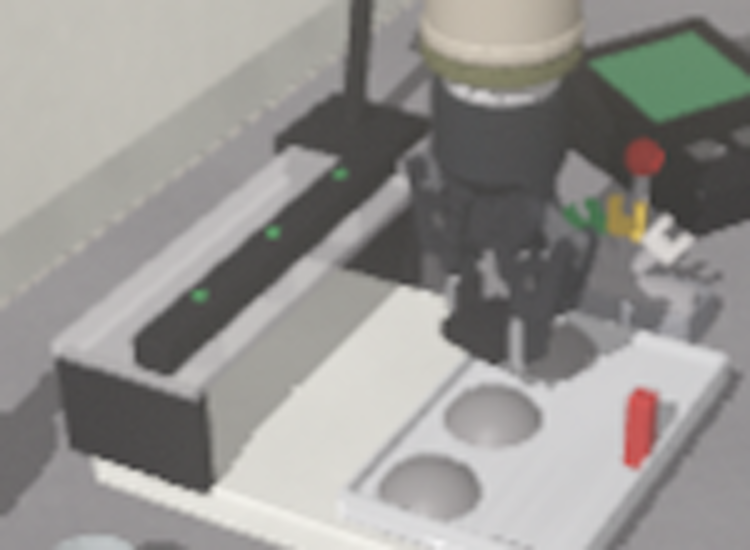

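Emit:
apply_moves(
  targets=[
    [0, 0, -40, 0, 0, 0, 0.7],
    [42.8, -28.5, 0, 0, 0, 0, 0.7],
    [42.8, -28.5, 0, 0, 0, 0, 0.7],
    [42.8, -28.5, 0, 0, 0, 0, 0.7],
    [42.8, -28.5, 0, 0, 0, 0, 0.7],
    [42.8, -28.5, 0, 0, 0, 0, 0.7],
    [42.8, -28.5, 0, 0, 0, 0, 0.7],
    [42.8, -28.5, 0, 0, 0, 0, 0.7],
    [42.8, -28.5, 0, 0, 0, 0, 0.7],
    [42.8, -28.5, 0, 0, 0, 0, 0.7],
    [43, -28.3, 0, 0, 0, 0, 0.7],
    [0, 0, 0, 0, 0, -0.13, 0.7],
    [0, 0, 0, 0, 0, -0.13, 0.7],
    [0, 0, 40, 0, 0, 0, 0.7],
    [0, 0, 40, 0, 0, 0, 0.7],
    [0, 0, 25, 0, 0, 0, 0.7],
    [0, 0, 0, 0, 0, 0, 0.7],
    [0, 0, 0, 0, 0, 0, 0.7],
  ],
)

```text
time: 21.15
tool_pos: [442.5, 389.8, 25.8]
tcp_rot: [180.0, -0.0, 85.4]
ft_force: [-0.1, 0.2, 0.0]
finger_gap: 45.4
grip_force: 46.4
```

Run:
```python
from h import *
st(); print(delta(442,390,2,85.4))
```

```text
t 21.15 [442.5 389.8  25.8] [ 1.7999e+02 -1.0000e-02  8.5420e+01] F [-0.1  0.2  0. ] gap 45.4 grip 46.4
[ 0.148 -0.475 23.766  0.   ]
```

Emit:
apply_moves(
  targets=[
    [0, 0, 8, 0, 0, 0, 0.7],
    [0, 0, 8, 0, 0, 0, 0.7],
    [0, 0, 4, 0, 0, 0, 0.7],
    [0, 0, 2, 0, 0, 0, 0.7],
    [0, 0, 0, 0, 0, 0, 0.7],
    [0, 0, 0, 0, 0, 0, 0.7],
  ],
)

```text
time: 21.9
tool_pos: [442.4, 389.8, 3.5]
tcp_rot: [180.0, -0.0, 85.4]
ft_force: [0.8, -0.1, -0.6]
finger_gap: 45.0
grip_force: 46.4
```

Emit:
apply_moves(
  targets=[
    [0, 0, 2, 0, 0, 0, 0.7],
    [0, 0, 1, 0, 0, 0, 0.7],
    [0, 0, 1, 0, 0, 0, 0.7],
    [0, 0, 0, 0, 0, 0, 0.7],
    [0, 0, 0, 0, 0, 0, 0.7],
  ],
)

```text
time: 22.52
tool_pos: [442.7, 390.0, 1.8]
tcp_rot: [180.0, -0.0, 85.4]
ft_force: [-8.2, -7.6, 22.1]
finger_gap: 45.2
grip_force: 58.1
```

Emit:
apply_moves(
  targets=[
    [0, 0, -1.5, 0, 0, 0, 0.7],
    [0, 0, 0, 0, 0, 0, 0.4],
    [0, 0, 0, 0, 0, 0, 0.3],
    [0, 0, 0, 0, 0, 0, 0.3],
    [0, 0, 0, 0, 0, 0, 0.3],
    [0, 0, -20, 0, 0, 0, 0.3],
    [0, 0, -50, 0, 0, 0, 0.3],
    [0, 0, -60, 0, 0, 0, 0.1],
    [-50, 0, 0, 0, 0, 0, 0],
    [-50, 0, 0, 0, 0, 0, 0],
    [0, 0, 0, 0, 0, 0, 0],
  ],
)

```text
time: 23.9
tool_pos: [434.2, 287.5, 132.1]
tcp_rot: [179.9, 0.0, 85.3]
ft_force: [0.9, -0.6, 0.3]
finger_gap: 85.7
grip_force: 0.0
```

Run:
```python
from h import *
st(); t=optics.snapshot("top");s=optics.snapshot("side");np.save("pics/t3.npy",t)
crop(s,160,280,280,380,5,"tr")
print(quad(t,"orange","top",(419,132),14),quad(t,"blue","top",(557,248),14))
a=np.array(quad(s,"orange","side",(419,132),14)[0]);b=quad(s,"blue","side",(557,248),14)[0];print(a,b)
print("black",quad(t,"black","top",(442,390),19))
o=quad(t,"orange","top",(419,132),14);print(delta(*o[0],130,o[2]))
```

```text
t 23.9 [434.2 287.5 132.1] [1.7995e+02 1.0000e-02 8.5260e+01] F [ 0.9 -0.6  0.3] gap 85.7 grip 0.0
((419.22601318359375, 132.28697204589844), (47.29634475708008, 47.50703430175781), 18.476078033447266) ((556.9581909179688, 247.97854614257812), (47.381404876708984, 45.598079681396484), 75.4345932006836)
[414.83911133 139.77865601] (438.6334533691406, 395.11676025390625)
black ((485.87554931640625, 312.2571105957031), (31.715469360351562, 12.654583930969238), 0.7641775012016296)
[-158.542   -2.794    2.296    1.167]
```

View pics/tr.png

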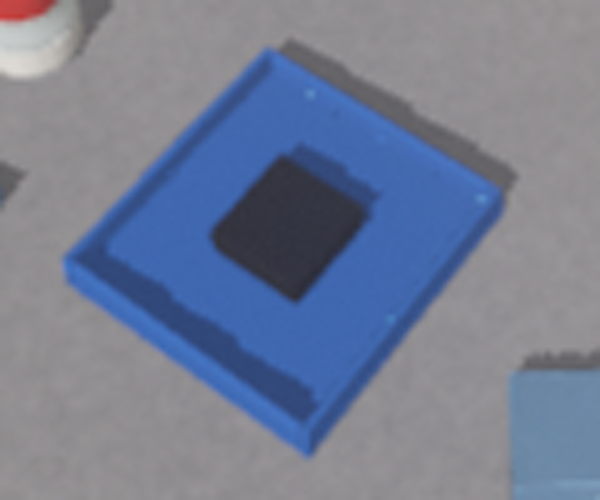

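Emit:
apply_moves(
  targets=[
    [-39.6, -0.7, 0, 0, 0, 0, 0],
    [-39.6, -0.7, 0, 0, 0, 0, 0.1],
    [-39.6, -0.7, 0, 0, 0, 0, 0.2],
    [-39.7, -0.7, 0, 0, 0, 0, 0.2],
    [0, 0, 0, 0, 0, 0.167, 0.2],
    [0, 0, 0, 0, 0, 0.167, 0.2],
    [0, 0, 0, 0, 0, 0.167, 0.2],
    [0, 0, 0, 0, 0, 0.167, 0.2],
    [0, 0, 0, 0, 0, 0.167, 0.2],
    [0, 0, 0, 0, 0, 0.167, 0.2],
    [0, 0, 0, 0, 0, 0.167, 0.2],
    [0, 0, 45, 0, 0, 0, 0.2],
    [0, 0, 45, 0, 0, 0, 0.2],
    [0, 0, 20, 0, 0, 0, 0.2],
    [0, 0, 0, 0, 0, 0, 0.2],
    [0, 0, 0, 0, 0, 0, 0.2],
  ],
)

```text
time: 26.0
tool_pos: [420.1, 132.9, 22.2]
tcp_rot: [180.0, -0.1, 18.5]
ft_force: [-0.3, -0.6, -0.6]
finger_gap: 68.2
grip_force: 0.0
```

Run:
```python
from h import *
st(); print(delta(419.2,132.3,0.5,18.5))
```

```text
t 26.0 [420.1 132.9  22.2] [ 1.7999e+02 -1.1000e-01  1.8480e+01] F [-0.3 -0.6 -0.6] gap 68.2 grip 0.0
[-1.027  0.32  21.69  -0.   ]
```

Emit:
apply_moves(
  targets=[
    [-1, 0.3, 12, 0, 0, 0, 0.2],
    [0, 0, 8, 0, 0, 0, 0.2],
    [0, 0, 0, 0, 0, 0, 0.2],
    [0, 0, 0, 0, 0, 0, 0.6],
    [0, 0, 0, 0, 0, 0, 0.6],
    [0, 0, 0, 0, 0, 0, 0.6],
    [0, 0, 0, 0, 0, 0, 0.6],
    [0, 0, 0, 0, 0, 0, 0.2],
    [0, 0, 0, 0, 0, 0, 0.2],
    [0, 0, 0, 0, 0, 0, 0.2],
    [0, 0, -25, 0, 0, 0, 0.2],
  ],
  force=25,
)

```text
time: 27.38
tool_pos: [415.8, 131.2, 24.1]
tcp_rot: [-180.0, 0.3, 18.4]
ft_force: [-0.4, -0.1, -0.6]
finger_gap: 68.2
grip_force: 0.0
```

Emit:
apply_moves(
  targets=[
    [0, 0, 0, 0, 0, -0.1745, 0.2],
    [0, 0, 0, 0, 0, -0.1745, 0.2],
    [0, 0, 0, 0, 0, -0.1745, 0.2],
    [0, 0, 0, 0, 0, -0.1745, 0.2],
    [0, 0, 0, 0, 0, -0.1745, 0.2],
    [0, 0, 0, 0, 0, -0.1745, 0.2],
    [0, 0, 0, 0, 0, -0.1745, 0.2],
    [0, 0, 0, 0, 0, -0.1745, 0.2],
    [0, 0, 0, 0, 0, -0.1745, 0.2],
    [0, 0, 20, 0, 0, 0, 0.2],
    [0, 0, 6, 0, 0, 0, 0.2],
    [0, 0, 0, 0, 0, 0, 0.2],
    [0, 0, 0, 0, 0, 0, 0.2],
  ],
)

```text
time: 29.0
tool_pos: [418.3, 131.7, 0.3]
tcp_rot: [180.0, 0.0, 108.4]
ft_force: [-0.6, 1.0, 0.7]
finger_gap: 68.4
grip_force: 0.0
```

Run:
```python
from h import *
st(); print(delta(419.2,132.3,0.5,108.5))
```

```text
t 29.0 [4.183e+02 1.317e+02 3.000e-01] [179.96   0.   108.41] F [-0.6  1.   0.7] gap 68.4 grip 0.0
[ 0.32   1.003 -0.247 -0.002]
```

Emit:
apply_moves(
  targets=[
    [0, 0, 0, 0, 0, 0, 0.6],
    [0, 0, 0, 0, 0, 0, 0.7],
    [0, 0, 0, 0, 0, 0, 0.7],
    [0, 0, 0, 0, 0, 0, 0.7],
    [0, 0, 0, 0, 0, 0, 0.7],
    [0, 0, 0, 0, 0, 0, 0.7],
  ],
  force=50,
)

```text
time: 29.75
tool_pos: [418.8, 131.8, 0.7]
tcp_rot: [179.9, 0.0, 108.4]
ft_force: [-0.2, -1.3, 6.3]
finger_gap: 44.8
grip_force: 51.8
```

Run:
```python
from h import *
st(); p=w(-90,-80);print(p,delta(*p,150,91.5))
```

```text
t 29.75 [418.8 131.8   0.7] [1.7991e+02 1.0000e-02 1.0842e+02] F [-0.2 -1.3  6.3] gap 44.8 grip 51.8
[ 569.42499662 -188.12851135] [-3.51098e+02  4.18260e+01 -1.49338e+02  2.95000e-01]
```

Emit:
apply_moves(
  targets=[
    [0, 0, -10, 0, 0, 0, 0.7],
    [0, 0, -40, 0, 0, 0, 0.7],
    [0, 0, -50, 0, 0, 0, 0.7],
    [0, 0, -50, 0, 0, 0, 0.7],
    [-39, 4.6, 0, 0, 0, 0, 0.7],
    [-39, 4.6, 0, 0, 0, 0, 0.7],
    [-39, 4.6, 0, 0, 0, 0, 0.7],
    [-39, 4.6, 0, 0, 0, 0, 0.7],
    [-39, 4.6, 0, 0, 0, 0, 0.7],
    [-39, 4.7, 0, 0, 0, 0, 0.7],
    [-39, 4.7, 0, 0, 0, 0, 0.7],
    [-39, 4.7, 0, 0, 0, 0, 0.7],
    [-39, 4.7, 0, 0, 0, 0, 0.7],
    [0, 0, 0, 0, 0, 0.147, 0.7],
    [0, 0, 0, 0, 0, 0.148, 0.7],
    [0, 0, 40, 0, 0, 0, 0.7],
    [0, 0, 30, 0, 0, 0, 0.7],
    [0, 0, 0, 0, 0, 0, 0.7],
    [0, 0, 0, 0, 0, 0, 0.7],
  ],
)

```text
time: 32.12
tool_pos: [569.2, -188.5, 81.3]
tcp_rot: [179.9, 0.0, 91.5]
ft_force: [-0.1, 0.1, -1.4]
finger_gap: 44.6
grip_force: 51.5
```

Run:
```python
from h import *
st(); p=w(-90,-80);print(delta(*p,59.2,91.5))
t=optics.snapshot("top");s=optics.snapshot("side")
for n,i in(("top",t),("side",s)): print(n,[ (b[0],b[1]) for b in blobs(i,"orange") if b[0][1]>100])
```

```text
t 32.12 [ 569.2 -188.5   81.3] [1.7993e+02 3.0000e-02 9.1520e+01] F [-0.1  0.1 -1.4] gap 44.6 grip 51.5
[ 0.318  0.281 22.062  0.   ]
top []
side [(array([290.1, 145.3]), 48)]
```

Emit:
apply_moves(
  targets=[
    [0.3, 0.3, 10, 0, 0, 0, 0.7],
    [0, 0, 8, 0, 0, 0, 0.7],
    [0, 0, 2, 0, 0, 0, 0.7],
    [0, 0, 1, 0, 0, 0, 0.7],
    [0, 0, 0, 0, 0, 0, 0.7],
    [0, 0, 0, 0, 0, 0, 0.7],
  ],
)

```text
time: 32.98
tool_pos: [569.0, -188.0, 58.9]
tcp_rot: [180.0, 0.0, 91.5]
ft_force: [0.2, 0.4, -1.1]
finger_gap: 44.5
grip_force: 51.5
```

Emit:
apply_moves(
  targets=[
    [0, 0, 0.4, 0, 0, 0, 0.7],
    [0, 0, 0.4, 0, 0, 0, 0.7],
    [0, 0, 0, 0, 0, 0, 0.7],
    [0, 0, 0, 0, 0, 0, 0.7],
  ],
)

```text
time: 33.48
tool_pos: [569.0, -188.0, 58.5]
tcp_rot: [180.0, 0.0, 91.5]
ft_force: [-2.4, 1.0, 5.3]
finger_gap: 44.6
grip_force: 52.2
```

Emit:
apply_moves(
  targets=[
    [0, 0, 0, 0, 0, 0, 0.5],
    [0, 0, 0, 0, 0, 0, 0.46],
    [0, 0, 0, 0, 0, 0, 0.44],
    [0, 0, 0, 0, 0, 0, 0.4],
    [0, 0, 0, 0, 0, 0, 0.3],
    [0, 0, 0, 0, 0, 0, 0.2],
    [0, 0, 0, 0, 0, 0, 0.2],
    [0, 0, -15, 0, 0, 0, 0.2],
    [0, 0, -40, 0, 0, 0, 0.2],
    [0, 0, -50, 0, 0, 0, 0.2],
    [45, 0, 0, 0, 0, 0, 0.2],
    [45, 0, 0, 0, 0, 0, 0.2],
    [45, 0, 0, 0, 0, 0, 0.2],
    [45, 0, 0, 0, 0, 0, 0.2],
    [45, 0, 0, 0, 0, 0, 0.2],
    [0, 0, 0, 0, 0, 0, 0.2],
    [0, 0, 0, 0, 0, 0, 0.2],
  ],
  force=20,
)

```text
time: 35.6
tool_pos: [563.1, 36.8, 163.8]
tcp_rot: [179.9, 0.0, 91.6]
ft_force: [-0.1, -0.7, -1.2]
finger_gap: 68.3
grip_force: 0.0
```

Run:
```python
from h import *
st(); t=optics.snapshot("top");s=optics.snapshot("side");np.save("pics/t4.npy",t)
print(quad(t,"orange","top",(569,-188),72),w(-90,-80))
print(quad(s,"orange","side",(569,-188),68))
q=quad(t,"blue","top",(557,248),14);print(q,delta(*q[0],100,75.4))
crop(s,220,110,330,190,7,"or")
```

```text
t 35.6 [563.1  36.8 163.8] [1.7994e+02 3.0000e-02 9.1560e+01] F [-0.1 -0.7 -1.2] gap 68.3 grip 0.0
((566.7027587890625, -185.81851196289062), (45.02321243286133, 46.41785430908203), 88.23774719238281) [ 569.42499662 -188.12851135]
None
((571.4669189453125, 227.07821655273438), (47.219913482666016, 45.677276611328125), 75.39038848876953) [190.787  13.229  63.467   0.28 ]
```

View pics/or.png

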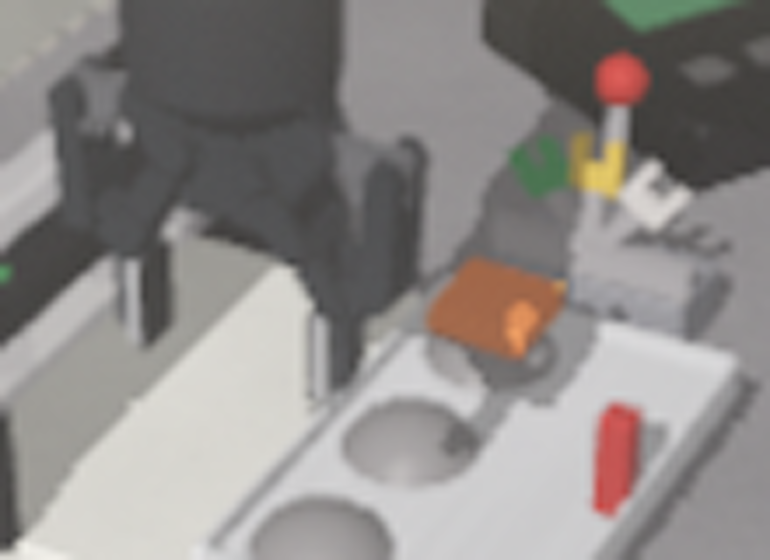

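The side crop shows orange sitting near level on the right dome, partly shadowed. Blue has been knocked to (571,227) with the same yaw, about 25 mm from where it started, so it is still the same tile.

Emit:
apply_moves(
  targets=[
    [47.7, 3.3, 0, 0, 0, 0, 0.2],
    [47.7, 3.3, 0, 0, 0, 0, 0.2],
    [47.7, 3.3, 0, 0, 0, 0, 0.2],
    [47.7, 3.3, 0, 0, 0, 0, 0.2],
    [0, 0, 0, 0, 0, -0.184, 0.2],
    [0, 0, 0, 0, 0, -0.184, 0.2],
    [0, 0, 0, 0, 0, -0.184, 0.2],
    [0, 0, 0, 0, 0, -0.184, 0.2],
    [0, 0, 0, 0, 0, -0.184, 0.2],
    [0, 0, 0, 0, 0, -0.184, 0.2],
    [0, 0, 0, 0, 0, -0.184, 0.2],
    [0, 0, 50, 0, 0, 0, 0.2],
    [0, 0, 50, 0, 0, 0, 0.2],
    [0, 0, 35, 0, 0, 0, 0.2],
    [0, 0, 0, 0, 0, 0, 0.2],
    [0, 0, 0, 0, 0, 0, 0.2],
  ],
)

```text
time: 37.7
tool_pos: [572.4, 227.8, 29.7]
tcp_rot: [179.9, 0.1, 165.3]
ft_force: [1.0, -0.1, 0.6]
finger_gap: 68.3
grip_force: 0.0
```

Run:
```python
from h import *
st(); print(delta(571.5,227.1,2,165.4))
t=optics.snapshot("top");print(quad(t,"orange","top",(569,-188),72))
```

```text
t 37.7 [572.4 227.8  29.7] [1.7994e+02 1.0000e-01 1.6525e+02] F [ 1.  -0.1  0.6] gap 68.3 grip 0.0
[ 6.7000e-01 -8.5000e-01  2.7685e+01 -3.0000e-03]
((566.7024536132812, -185.8481903076172), (45.75290298461914, 45.638343811035156), 89.36845397949219)
```

Emit:
apply_moves(
  targets=[
    [0.7, -0.8, 15, 0, 0, 0, 0.2],
    [0, 0, 12.5, 0, 0, 0, 0.2],
    [0, 0, 0, 0, 0, 0, 0.2],
    [0, 0, 0, 0, 0, 0, 0.6],
    [0, 0, 0, 0, 0, 0, 0.6],
    [0, 0, 0, 0, 0, 0, 0.6],
    [0, 0, 0, 0, 0, 0, 0.6],
    [0, 0, 0, 0, 0, 0, 0.2],
    [0, 0, 0, 0, 0, 0, 0.2],
    [0, 0, 0, 0, 0, 0, 0.2],
    [0, 0, -25, 0, 0, 0, 0.2],
  ],
  force=25,
)

```text
time: 39.12
tool_pos: [567.9, 226.8, 23.2]
tcp_rot: [-179.8, -0.2, 165.3]
ft_force: [0.9, 0.3, -0.1]
finger_gap: 68.3
grip_force: 0.0
```

Emit:
apply_moves(
  targets=[
    [0, 0, 0, 0, 0, 0.1745, 0.2],
    [0, 0, 0, 0, 0, 0.1745, 0.2],
    [0, 0, 0, 0, 0, 0.1745, 0.2],
    [0, 0, 0, 0, 0, 0.1745, 0.2],
    [0, 0, 0, 0, 0, 0.1745, 0.2],
    [0, 0, 0, 0, 0, 0.1745, 0.2],
    [0, 0, 0, 0, 0, 0.1745, 0.2],
    [0, 0, 0, 0, 0, 0.1745, 0.2],
    [0, 0, 0, 0, 0, 0.1745, 0.2],
    [0, 0, 20, 0, 0, 0, 0.2],
    [0, 0, 5.5, 0, 0, 0, 0.2],
    [0, 0, 0, 0, 0, 0, 0.2],
    [0, 0, 0, 0, 0, 0, 0.6],
    [0, 0, 0, 0, 0, 0, 0.7],
    [0, 0, 0, 0, 0, 0, 0.7],
    [0, 0, 0, 0, 0, 0, 0.7],
    [0, 0, 0, 0, 0, 0, 0.7],
    [0, 0, 0, 0, 0, 0, 0.7],
  ],
  force=50,
)

```text
time: 41.38
tool_pos: [570.7, 227.7, 0.6]
tcp_rot: [179.9, -0.0, 75.3]
ft_force: [0.4, 0.4, 5.3]
finger_gap: 44.7
grip_force: 52.9
```

Run:
```python
from h import *
st(); p=w(-90,80);print(p,delta(*p,150,91.5))
```

```text
t 41.38 [570.7 227.7   0.6] [ 1.7994e+02 -4.0000e-02  7.5340e+01] F [0.4 0.4 5.3] gap 44.7 grip 52.9
[565.23668489 -28.18333935] [-248.937   59.51  -149.398   -0.282]
```

Emit:
apply_moves(
  targets=[
    [0, 0, -10, 0, 0, 0, 0.7],
    [0, 0, -40, 0, 0, 0, 0.7],
    [0, 0, -50, 0, 0, 0, 0.7],
    [0, 0, -50, 0, 0, 0, 0.7],
    [-35.6, 8.5, 0, 0, 0, 0, 0.7],
    [-35.6, 8.5, 0, 0, 0, 0, 0.7],
    [-35.6, 8.5, 0, 0, 0, 0, 0.7],
    [-35.6, 8.5, 0, 0, 0, 0, 0.7],
    [-35.6, 8.5, 0, 0, 0, 0, 0.7],
    [-35.6, 8.5, 0, 0, 0, 0, 0.7],
    [-35.3, 8.5, 0, 0, 0, 0, 0.7],
    [0, 0, 0, 0, 0, -0.141, 0.7],
    [0, 0, 0, 0, 0, -0.141, 0.7],
    [0, 0, 40, 0, 0, 0, 0.7],
    [0, 0, 30, 0, 0, 0, 0.7],
    [0, 0, 0, 0, 0, 0, 0.7],
    [0, 0, 0, 0, 0, 0, 0.7],
  ],
)

```text
time: 43.5
tool_pos: [565.1, -28.4, 81.2]
tcp_rot: [179.9, 0.0, 91.5]
ft_force: [-0.3, 0.5, -0.5]
finger_gap: 45.0
grip_force: 52.2
```

Run:
```python
from h import *
st(); p=w(-90,80);print(delta(*p,58.4,91.5))
```

```text
t 43.5 [565.1 -28.4  81.2] [1.7995e+02 1.0000e-02 9.1490e+01] F [-0.3  0.5 -0.5] gap 45.0 grip 52.2
[ 0.207  0.11  22.769 -0.   ]
```

Emit:
apply_moves(
  targets=[
    [0.2, 0.1, 10, 0, 0, 0, 0.7],
    [0, 0, 9, 0, 0, 0, 0.7],
    [0, 0, 2, 0, 0, 0, 0.7],
    [0, 0, 1, 0, 0, 0, 0.7],
    [0, 0, 0.5, 0, 0, 0, 0.7],
    [0, 0, 0, 0, 0, 0, 0.7],
    [0, 0, 0, 0, 0, 0, 0.7],
  ],
)

```text
time: 44.38
tool_pos: [565.3, -28.0, 58.4]
tcp_rot: [179.9, -0.0, 91.5]
ft_force: [-2.3, 0.4, 5.5]
finger_gap: 44.5
grip_force: 53.0
```

Emit:
apply_moves(
  targets=[
    [0, 0, 0, 0, 0, 0, 0.5],
    [0, 0, 0, 0, 0, 0, 0.46],
    [0, 0, 0, 0, 0, 0, 0.44],
    [0, 0, 0, 0, 0, 0, 0.4],
    [0, 0, 0, 0, 0, 0, 0.3],
    [0, 0, 0, 0, 0, 0, 0.2],
    [0, 0, 0, 0, 0, 0, 0.2],
    [0, 0, -15, 0, 0, 0, 0.2],
    [0, 0, -40, 0, 0, 0, 0.2],
    [0, 0, -60, 0, 0, 0, 0.2],
    [0, -45, -50, 0, 0, 0, 0.2],
    [0, -45, 0, 0, 0, 0, 0.2],
    [-50, -40, 0, 0, 0, 0, 0.2],
    [-50, -10, 0, 0, 0, 0, 0.2],
    [-50, 0, 0, 0, 0, 0, 0.2],
    [-50, 0, 0, 0, 0, 0, 0.2],
    [0, 0, 0, 0, 0, 0, 0.2],
    [0, 0, 0, 0, 0, 0, 0.2],
  ],
  force=20,
)

```text
time: 46.62
tool_pos: [434.1, -230.3, 219.6]
tcp_rot: [180.0, -0.0, 91.4]
ft_force: [-0.2, -0.1, -0.6]
finger_gap: 68.0
grip_force: 0.0
```

Run:
```python
from h import *
st(); t=optics.snapshot("top");s=optics.snapshot("side");np.save("pics/t5.npy",t);np.save("pics/s5.npy",s)
print("or",quad(t,"orange","top",(569,-188),72),w(-90,-80))
print("bl",quad(t,"blue","top",(565,-28),72),w(-90,80))
a=cv2.resize(t[160:220,270:380,::-1],None,fx=6,fy=6,interpolation=2);b=cv2.resize(s[120:190,215:325,::-1],None,fx=6,fy=6,interpolation=2)
v=np.vstack([a,b])[:, :]; print(v.shape)
cv2.imwrite("pics/both.png",cv2.resize(v,None,fx=.76,fy=.76))
```

```text
t 46.62 [ 434.1 -230.3  219.6] [ 1.7997e+02 -1.0000e-02  9.1450e+01] F [-0.2 -0.1 -0.6] gap 68.0 grip 0.0
or ((568.2169799804688, -185.901611328125), (45.82645034790039, 42.60808181762695), 89.36866760253906) [ 569.42499662 -188.12851135]
bl ((563.8191528320312, -26.516616821289062), (45.32080078125, 42.68317794799805), 89.42333984375) [565.23668489 -28.18333935]
(780, 660, 3)
```

View pics/both.png

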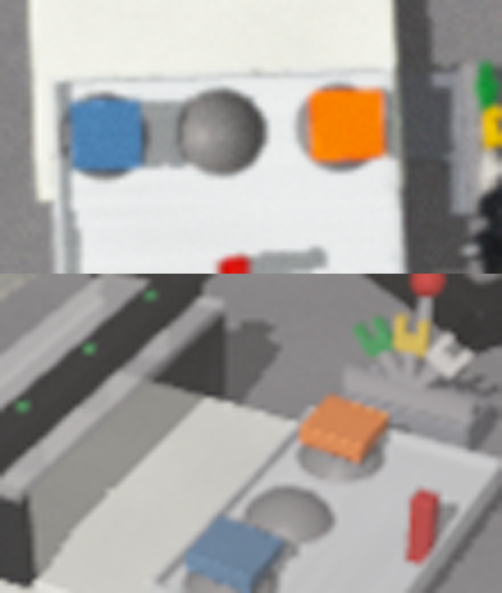

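Both tiles are balanced: blue at (105,133) and orange at (346,125) in the upper panel. I'll check their centring and tilt numerically.

Run:
```python
from h import *
t=np.load("pics/t5.npy");s=np.load("pics/s5.npy");t2=np.load("pics/t2.npy")
def dome(im,c):
    x,y=map(int,c);k=8;x0,y0=x-18,y-18
    g=cv2.cvtColor(cv2.resize(im[y0:y0+36,x0:x0+36],None,fx=k,fy=k,interpolation=cv2.INTER_CUBIC),cv2.COLOR_RGB2GRAY)
    m=(g<165).astype(np.uint8);C=max(cv2.findContours(m,0,1)[0],key=cv2.contourArea)
    (cx,cy),r=cv2.minEnclosingCircle(C);M=cv2.moments(C);e=cv2.fitEllipse(C)
    p=((e[0][0]+.5)/k-.5+x0,(e[0][1]+.5)/k-.5+y0); P=onz("top",p,40); print("dome px",np.round(p,2),"axes",np.round(np.array(e[1])/k,2),P[:2],rdr(P[:2]))
dome(t,(318.5,188.5)); dome(t2,(292.8,190)); dome(t2,(344.3,188.3))
def corners(im,n,col,near,h):
    k=8;p=proj(n,near).astype(int);x0,y0=p-20
    c=cv2.resize(im[y0:y0+40,x0:x0+40],None,fx=k,fy=k,interpolation=cv2.INTER_CUBIC)
    hs=cv2.cvtColor(c,cv2.COLOR_RGB2HSV);l,u=h
    m=cv2.inRange(hs,np.array(l),np.array(u));C=max(cv2.findContours(m,0,1)[0],key=cv2.contourArea)
    v=hs[...,2][m>0];th=cv2.threshold(v.reshape(-1,1),0,255,cv2.THRESH_OTSU)[0]
    H=cv2.convexHull(C);e=.01
    while True:
        q=cv2.approxPolyDP(H,e*cv2.arcLength(H,True),True)
        if len(q)<=4: break
        e+=.005
    return (q[:,0,:]+.5)/k-.5+[x0,y0],np.percentile(v,[5,25,50,75,95]),th
for col,near,h in(("orange",(569,-188,72),((5,150,80),(22,255,255))),("blue",(565,-28,72),((95,80,60),(115,200,255)))):
    for n,im in(("top",t),("side",s)):
        q,v,th=corners(im,n,col,near,h); print(col,n,np.round(q,1).tolist(),v,th)
        if n=="top":
            P=np.array([onz(n,p,72)[:2] for p in q]);print(P.round(1).tolist(),P.mean(0))
```

```text
dome px [313.77 188.62] axes [18.05 31.43] [568.71747655 -94.28708582] [-88.3  13.8]
dome px [291.18 189.87] axes [21.26 21.94] [565.53734727 -24.43485703] [-89.6  83.7]
dome px [339.17 187.68] axes [18.49 32.45] [ 570.83363255 -172.63398228] [-88.2 -64.5]
orange top [[352.8, 179.8], [353.3, 193.2], [338.2, 193.9], [338.3, 180.2]] [219. 248. 249. 249. 250.] 231.0
[[589.8, -208.5], [549.2, -208.6], [547.3, -163.3], [589.2, -164.9]] [ 568.88343057 -186.31767816]
orange side [[287.2, 147.2], [298.7, 151.4], [292.9, 159.9], [281.1, 155.7]] [207. 209. 210. 216. 222.] 214.0
blue top [[299.7, 182.1], [300.3, 195.6], [285.8, 196.1], [285.1, 182.8]] [150. 175. 177. 179. 182.] 161.0
[[584.7, -48.5], [543.6, -49.5], [542.5, -5.9], [582.9, -4.3]] [563.42432875 -27.04764601]
blue side [[256.9, 181.1], [257.6, 183.8], [256.4, 183.9], [256.1, 181.3]] [157. 161. 166. 170. 174.] 164.0
```

Run:
```python
from h import *
s=np.load("pics/s5.npy")
def side(near,l,u):
    k=8;p=proj("side",near).astype(int);x0,y0=p-20
    hs=cv2.cvtColor(cv2.resize(s[y0:y0+40,x0:x0+40],None,fx=k,fy=k,interpolation=cv2.INTER_CUBIC),cv2.COLOR_RGB2HSV)
    C=max(cv2.findContours(cv2.inRange(hs,np.array(l),np.array(u)),0,1)[0],key=cv2.contourArea)
    H=cv2.convexHull(C);e=.01
    while len(q:=cv2.approxPolyDP(H,e*cv2.arcLength(H,True),True))>4:e+=.004
    return (q[:,0,:]+.5)/k-.5+[x0,y0]
T={"orange":[[352.8,179.8],[353.3,193.2],[338.2,193.9],[338.3,180.2]],"blue":[[299.7,182.1],[300.3,195.6],[285.8,196.1],[285.1,182.8]]}
for c,m,l,u in(("orange",(569,-188,72),(5,150,195),(22,255,255)),("blue",(565,-28,72),(95,60,125),(118,220,255))):
    S=side(m,l,u);print(c,S.round(1).tolist())
    for i,(a,b) in enumerate(((22,-22),(-22,-22),(-22,22),(22,22))):
        e=proj("side",[m[0]+a,m[1]+b,72]);j=np.argmin(np.hypot(*(S-e).T));P=tri(T[c][i],S[j]);print((a,b),e.round(1),S[j].round(1),P.round(1))
```

```text
orange [[287.2, 147.2], [298.7, 151.4], [292.9, 159.9], [281.1, 155.7]]
(22, -22) [286.7 145.8] [287.2 147.2] [ 589.9 -209.8   67.4]
(-22, -22) [299.3 149.5] [298.7 151.4] [ 549.6 -210.6   63.8]
(-22, 22) [292.9 156.4] [292.9 159.9] [ 547.9 -166.2   58.7]
(22, 22) [280.1 152.5] [281.1 155.7] [ 589.9 -167.6   59.8]
blue [[262.9, 173.2], [275.9, 178.4], [268.9, 189.3], [255.7, 183.7]]
(22, -22) [262.4 172.2] [262.9 173.2] [584.7 -48.8  70. ]
(-22, -22) [275.8 176.6] [275.9 178.4] [543.6 -50.4  65.3]
(-22, 22) [268.2 184.9] [268.9 189.3] [543.   -7.3  55.9]
(22, 22) [254.5 180.2] [255.7 183.7] [583.9  -5.2  61.5]
```

Run:
```python
from h import *
s=optics.snapshot("side")
a=[cv2.resize(s[y-18:y+18,x-20:x+20,::-1],None,fx=10,fy=10,interpolation=cv2.INTER_LINEAR) for x,y in((290,153),(265,181))]
v=np.hstack(a); v=cv2.convertScaleAbs(v,alpha=1.15); cv2.imwrite("pics/tilt.png",v)
```

```text
(no output)
```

View pics/tilt.png

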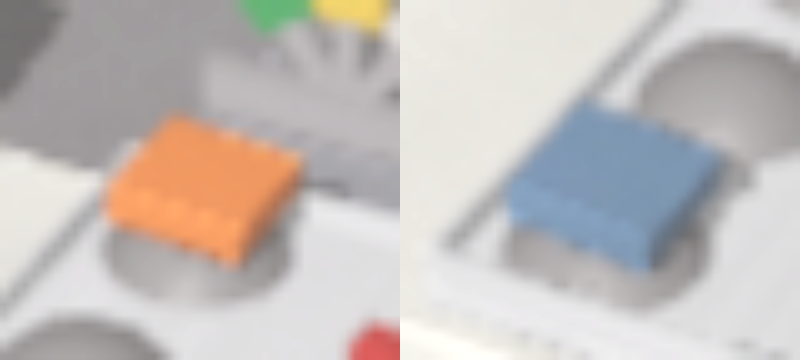

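The enlarged side crop puts the orange top-face corners at (172,118), (302,158), (245,225) and (110,183), and the blue ones at (585,103), (722,155), (658,235) and (512,180). Their edge slopes match the level prediction to within about 2°, so both tiles are near level. Next, push the stage home.

Run:
```python
from h import *
print(delta(474,-110,62.5,1.5))
```

```text
[118.255  42.951 156.758   1.572]
```

Emit:
apply_moves(
  targets=[
    [39.4, 14.3, 0, 0, 0, 0, 0.4],
    [39.4, 14.3, 0, 0, 0, 0, 0.4],
    [39.4, 14.3, 0, 0, 0, 0, 0.4],
    [0, 0, 0, 0, 0, 0.1747, 0.4],
    [0, 0, 0, 0, 0, 0.1747, 0.4],
    [0, 0, 0, 0, 0, 0.1747, 0.4],
    [0, 0, 0, 0, 0, 0.1747, 0.4],
    [0, 0, 0, 0, 0, 0.1747, 0.4],
    [0, 0, 0, 0, 0, 0.1747, 0.4],
    [0, 0, 0, 0, 0, 0.1747, 0.4],
    [0, 0, 0, 0, 0, 0.1747, 0.4],
    [0, 0, 0, 0, 0, 0.1747, 0.4],
    [0, 0, 50, 0, 0, 0, 0.4],
    [0, 0, 40, 0, 0, 0, 0.4],
    [0, 0, 0, 0, 0, 0, 0.4],
    [0, 0, 0, 0, 0, 0, 0.4],
  ],
)

```text
time: 48.78
tool_pos: [474.8, -110.9, 130.7]
tcp_rot: [180.0, -0.1, 1.5]
ft_force: [-0.3, 0.3, 0.3]
finger_gap: 51.2
grip_force: 0.0
```

Run:
```python
from h import *
st();print(delta(474,-110,62.5,1.5))
```

```text
t 48.77 [ 474.8 -110.9  130.7] [ 1.7997e+02 -1.0000e-01  1.4600e+00] F [-0.3  0.3  0.3] gap 51.2 grip 0.0
[-7.4600e-01 -8.9300e-01  6.8203e+01 -1.0000e-03]
```

Emit:
apply_moves(
  targets=[
    [-0.7, -0.9, 30, 0, 0, 0, 0.4],
    [0, 0, 25, 0, 0, 0, 0.4],
    [0, 0, 13, 0, 0, 0, 0.4],
    [0, 0, 0, 0, 0, 0, 0.5],
    [0, 0, 0, 0, 0, 0, 0.6],
    [0, 0, 0, 0, 0, 0, 0.7],
    [0, 0, 0, 0, 0, 0, 0.75],
    [0, 0, 0, 0, 0, 0, 0.8],
    [0, 0, 0, 0, 0, 0, 0.85],
    [0, 0, 0, 0, 0, 0, 0.9],
    [0, 0, 0, 0, 0, 0, 0.9],
    [0, 0, 0, 0, 0, 0, 0.9],
  ],
  force=25,
)

```text
time: 50.28
tool_pos: [473.3, -110.2, 61.2]
tcp_rot: [180.0, -0.0, 1.4]
ft_force: [-2.1, 1.8, 5.4]
finger_gap: 15.5
grip_force: 25.7
```

Run:
```python
from h import *
st();t=optics.snapshot("top");s=optics.snapshot("side")
for c in("orange","blue"):
    for n,i in(("top",t),("side",s)): print(c,n,[(b[0],b[1]) for b in blobs(i,c,30) if 120<b[0][1]<200 and 240<b[0][0]<370])
print(w(-35,0))
```

```text
t 50.27 [ 473.3 -110.2   61.2] [ 1.80e+02 -2.00e-02  1.41e+00] F [-2.1  1.8  5.4] gap 15.5 grip 25.7
orange top [(array([346.6, 183.1]), 108)]
orange side [(array([291.1, 151.9]), 76)]
blue top [(array([293., 189.]), 220)]
blue side [(array([364.8, 169.6]), 141)]
[ 622.31199363 -106.71619319]
```

Emit:
apply_moves(
  targets=[
    [0.5, 0, 0, 0, 0, 0, 0.9],
    [1, 0, 0, 0, 0, 0, 0.9],
    [1.5, 0, 0, 0, 0, 0, 0.9],
    [2, 0, 0, 0, 0, 0, 0.9],
    [2.5, 0, 0, 0, 0, 0, 0.9],
    [3, 0, 0, 0, 0, 0, 0.9],
    [3.5, 0, 0, 0, 0, 0, 0.9],
    [4, 0, 0, 0, 0, 0, 0.9],
    [4, 0, 0, 0, 0, 0, 0.9],
    [4, 0, 0, 0, 0, 0, 0.9],
    [4, 0, 0, 0, 0, 0, 0.9],
    [4, 0, 0, 0, 0, 0, 0.9],
    [4, 0, 0, 0, 0, 0, 0.9],
    [4, 0, 0, 0, 0, 0, 0.9],
    [4, 0, 0, 0, 0, 0, 0.9],
    [4, 0, 0, 0, 0, 0, 0.9],
    [4, 0, 0, 0, 0, 0, 0.9],
    [4, 0, 0, 0, 0, 0, 0.9],
    [4, 0, 0, 0, 0, 0, 0.9],
    [4, 0, 0, 0, 0, 0, 0.9],
  ],
)

```text
time: 52.88
tool_pos: [539.3, -108.7, 61.2]
tcp_rot: [180.0, 0.0, 1.4]
ft_force: [-2.2, 1.3, 5.7]
finger_gap: 15.4
grip_force: 26.0
```

Emit:
apply_moves(
  targets=[
    [4, 0, 0, 0, 0, 0, 0.9],
    [4, 0, 0, 0, 0, 0, 0.9],
    [4, 0, 0, 0, 0, 0, 0.9],
    [4, 0, 0, 0, 0, 0, 0.9],
    [4, 0, 0, 0, 0, 0, 0.9],
    [4, 0, 0, 0, 0, 0, 0.9],
    [4, 0, 0, 0, 0, 0, 0.9],
    [4, 0, 0, 0, 0, 0, 0.9],
    [4, 0, 0, 0, 0, 0, 0.9],
    [4, 0, 0, 0, 0, 0, 0.9],
    [4, 0, 0, 0, 0, 0, 0.9],
    [4, 0, 0, 0, 0, 0, 0.9],
    [4, 0, 0, 0, 0, 0, 0.9],
    [4, 0, 0, 0, 0, 0, 0.9],
    [3.5, 0, 0, 0, 0, 0, 0.9],
    [3, 0, 0, 0, 0, 0, 0.9],
    [2.5, 0, 0, 0, 0, 0, 0.9],
    [2, 0, 0, 0, 0, 0, 0.9],
    [2, 0, 0, 0, 0, 0, 0.9],
    [1.5, 0, 0, 0, 0, 0, 0.9],
  ],
)

```text
time: 55.38
tool_pos: [609.7, -106.9, 61.2]
tcp_rot: [180.0, -0.0, 1.4]
ft_force: [-2.4, 1.4, 6.0]
finger_gap: 15.7
grip_force: 25.8
```

Run:
```python
from h import *
st();s=optics.snapshot("side");np.save("pics/s6.npy",s);t=optics.snapshot("top");np.save("pics/t6.npy",t)
print([(b[0],b[1]) for b in blobs(s,"orange",10)], [(b[0],b[1]) for b in blobs(s,"blue",30)])
```

```text
t 55.38 [ 609.7 -106.9   61.2] [180.   -0.    1.4] F [-2.4  1.4  6. ] gap 15.7 grip 25.8
[] [(array([141.5, 153.9]), 110), (array([364.7, 169.5]), 137), (array([118.7, 247.4]), 130), (array([216.5, 329.3]), 3378), (array([144.5, 323.2]), 390)]
```

Emit:
apply_moves(
  targets=[
    [1.5, 0, 0, 0, 0, 0, 0.9],
    [1.5, 0, 0, 0, 0, 0, 0.9],
    [1.5, 0, 0, 0, 0, 0, 0.9],
    [1.5, 0, 0, 0, 0, 0, 0.9],
    [1.5, 0, 0, 0, 0, 0, 0.9],
    [1.2, 0, 0, 0, 0, 0, 0.9],
    [1, 0, 0, 0, 0, 0, 0.9],
    [1, 0, 0, 0, 0, 0, 0.9],
    [0.7, 0, 0, 0, 0, 0, 0.9],
    [0.5, 0, 0, 0, 0, 0, 0.9],
    [0.5, 0, 0, 0, 0, 0, 0.9],
    [0.5, 0, 0, 0, 0, 0, 0.9],
    [0.5, 0, 0, 0, 0, 0, 0.9],
    [0.5, 0, 0, 0, 0, 0, 0.9],
    [0.5, 0, 0, 0, 0, 0, 0.9],
    [0, 0, 0, 0, 0, 0, 0.9],
  ],
)

```text
time: 57.48
tool_pos: [622.1, -106.6, 61.2]
tcp_rot: [-180.0, 0.3, 1.4]
ft_force: [-15.3, 1.3, 14.4]
finger_gap: 15.4
grip_force: 27.1
```

Emit:
apply_moves(
  targets=[
    [-0.8, 0, 0, 0, 0, 0, 0.9],
    [0, 0, 0, 0, 0, 0, 0.8],
    [0, 0, 0, 0, 0, 0, 0.75],
    [0, 0, 0, 0, 0, 0, 0.7],
    [0, 0, 0, 0, 0, 0, 0.6],
    [0, 0, 0, 0, 0, 0, 0.5],
    [0, 0, 0, 0, 0, 0, 0.4],
    [0, 0, -15, 0, 0, 0, 0.4],
    [0, 0, -40, 0, 0, 0, 0.4],
    [0, 0, -40, 0, 0, 0, 0.4],
    [-50, 20, -40, 0, 0, 0, 0.4],
    [-50, 40, -20, 0, 0, 0, 0.4],
    [-50, 50, 0, 0, 0, 0, 0.4],
    [-40, 0, 0, 0, 0, 0, 1],
    [0, 0, 0, 0, 0, 0, 1],
    [0, 0, 0, 0, 0, 0, 1],
  ],
)

```text
time: 59.48
tool_pos: [449.0, -211.2, 213.1]
tcp_rot: [179.9, -0.1, 1.4]
ft_force: [1.2, -0.5, 0.4]
finger_gap: 0.2
grip_force: 0.0
```

Run:
```python
from h import *
st();s=optics.snapshot("side");np.save("pics/s7.npy",s);t=optics.snapshot("top")
for n,i in(("top",t),("side",s)): print(n,[(b[0],b[1]) for b in blobs(i,"red",10)])
a=cv2.resize(s[95:200,185:320,::-1],None,fx=5.7,fy=5.7,interpolation=2);cv2.imwrite("pics/home.png",cv2.convertScaleAbs(a,alpha=1.3))
```

```text
t 59.48 [ 449.  -211.2  213.1] [ 1.7994e+02 -1.2000e-01  1.3900e+00] F [ 1.2 -0.5  0.4] gap 0.2 grip 0.0
top [(array([318.5, 169.5]), 31), (array([165.3, 178.6]), 129), (array([384.8, 185.2]), 19)]
side [(array([308.1, 120.9]), 39), (array([261.2, 160.8]), 42), (array([163.1, 274.9]), 236)]
```

View pics/home.png

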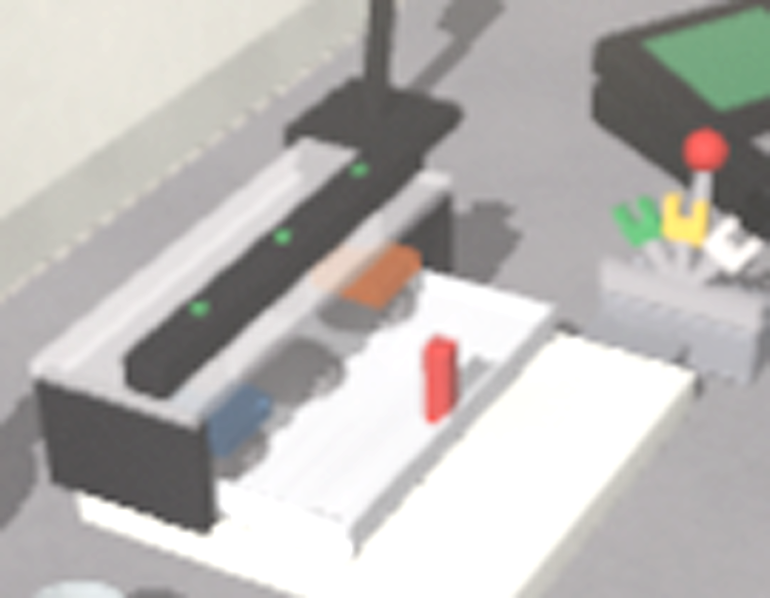

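The stage is home: the handle is at the same pixels as at the start. Orange (375,275) and blue (237,418) are still balanced under the hood. Now push the lever to READ.

Run:
```python
from h import *
print(delta(505,-298.5,116,1.5))
```

```text
[ 5.3406e+01  8.9005e+01  9.6561e+01 -1.0000e-03]
```

Emit:
apply_moves(
  targets=[
    [0, 44.5, 0, 0, 0, 0, 1],
    [26.7, 44.5, 0, 0, 0, 0, 1],
    [26.7, 0, 30, 0, 0, 0, 1],
    [0, 0, 35, 0, 0, 0, 1],
    [0, 0, 31.5, 0, 0, 0, 1],
    [10, 0, 0, 0, 0, 0, 1],
    [10, 0, 0, 0, 0, 0, 1],
    [8, 0, 0, 0, 0, 0, 1],
    [6, 0, 0, 0, 0, 0, 1],
    [6, 0, 0, 0, 0, 0, 1],
    [6, 0, 0, 0, 0, 0, 1],
    [6, 0, 1, 0, 0, 0, 1],
    [6, 0, 1, 0, 0, 0, 1],
    [6, 0, 1, 0, 0, 0, 1],
    [6, 0, 1, 0, 0, 0, 1],
    [5, 0, 1, 0, 0, 0, 1],
    [3, 0, 1, 0, 0, 0, 1],
    [0, 0, 0, 0, 0, 0, 1],
    [0, 0, 0, 0, 0, 0, 1],
  ],
)

```text
time: 61.95
tool_pos: [582.0, -296.7, 109.4]
tcp_rot: [-180.0, -0.0, 1.4]
ft_force: [-1.1, 0.1, -1.1]
finger_gap: -0.1
grip_force: 0.7
```

Run:
```python
from h import *
st();s=optics.snapshot("side");t=optics.snapshot("top")
for n,i in(("top",t),("side",s)): print(n,[(b[0],b[1]) for b in blobs(i,"red",3)])
for a in(.4,.5,.55,.6,.65,.7):
    P=np.r_[np.array([561.2,-292.9])+R2@[85*np.sin(a),0],45+85*np.cos(a)]; print(a,np.round(proj("top",P),1),np.round(proj("side",P),1))
```

```text
t 61.95 [ 582.  -296.7  109.4] [-1.8e+02 -1.0e-02  1.4e+00] F [-1.1  0.1 -1.1] gap -0.1 grip 0.7
top [(array([318.4, 169.5]), 30), (array([383.6, 169.8]), 12), (array([165.3, 178.6]), 128)]
side [(array([295.2, 120.6]), 27), (array([261.1, 160.8]), 41), (array([163., 275.]), 234)]
0.4 [385.6 175.1] [298. 120.]
0.5 [385.  172.7] [295.8 120.5]
0.55 [384.7 171.6] [294.7 120.9]
0.6 [384.4 170.6] [293.7 121.2]
0.65 [384.1 169.6] [292.7 121.7]
0.7 [383.7 168.6] [291.7 122.2]
```

Emit:
apply_moves(
  targets=[
    [2, 0, 0, 0, 0, 0, 1],
    [1.5, 0, 0, 0, 0, 0, 1],
    [0, 0, 0, 0, 0, 0, 1],
    [0, 0, 0, 0, 0, 0, 1],
    [-15, 0, 0, 0, 0, 0, 1],
    [-30, 0, -20, 0, 0, 0, 1],
    [-20, 0, -60, 0, 0, 0, 1],
    [-40, 0, -40, 0, 0, 0, 1],
    [-40, 0, 0, 0, 0, 0, 1],
    [-30, 0, 0, 0, 0, 0, 1],
    [0, 0, 0, 0, 0, 0, 1],
    [0, 0, 0, 0, 0, 0, 1],
  ],
)

```text
time: 63.55
tool_pos: [411.6, -301.2, 229.4]
tcp_rot: [179.9, -0.1, 1.4]
ft_force: [-0.1, 0.3, 0.8]
finger_gap: -0.1
grip_force: 0.0
```

Run:
```python
from h import *
st();s=optics.snapshot("side");t=optics.snapshot("top")
for n,i in(("top",t),("side",s)): print(n,[(b[0],b[1]) for b in blobs(i,"red",3)])
cv2.imwrite("pics/fin.png",cv2.resize(s[80:384,60:400,::-1],None,fx=1.9,fy=1.9,interpolation=2))
```

```text
t 63.55 [ 411.6 -301.2  229.4] [ 1.7994e+02 -1.1000e-01  1.4000e+00] F [-0.1  0.3  0.8] gap -0.1 grip 0.0
top [(array([318.5, 169.5]), 31), (array([384.4, 171. ]), 50), (array([165.3, 178.6]), 129)]
side [(array([294.5, 121. ]), 30), (array([261.2, 160.8]), 42), (array([163.1, 275. ]), 237)]
```

View pics/fin.png

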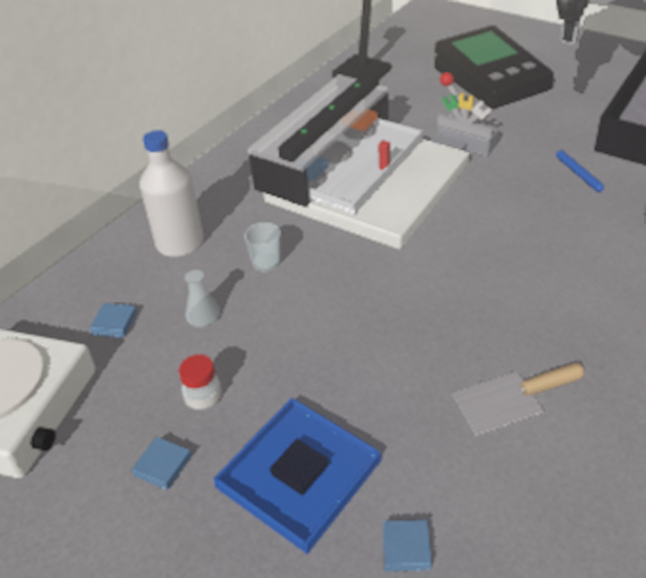

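The final view shows everything in place: the black tile flat in the tray, the stage home with blue and orange on their domes, and the lever in READ (about 0.58 rad past LOAD). The flask, beaker and jar are standing.

```bash
python3 -c "
from bench import r
print(r.hand_in())"
```

```text
the job is handed in; nothing more can be done
None
```

I handed the job in: the black tile is flat in the blue tray, orange and blue are balanced on the right and left domes with the stage fully home, and the lever is in READ; white and green were absent.

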